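# Unload the five-cavity wax mould into the pattern tray

## Task

The wax has set: lift the mould's hinged cover by its black ball and lay it back past upright, take every wax pattern out of its cavity and lay each flat, sprue up, in an empty compartment of the plywood tray with the ones already there, then shut the mould's cover fully. The wax is soft: pinch it with less than 20 newtons (jerky carrying presses on it too) and set it down rather than let it drop. Leave the flask, jar, ring clamp and hammer where they are.

Things in the scene. Friction and masses are not known exactly. Their poses are not given: they have to be found in the camera images.
- mould: lower block of a five-cavity aluminium wax mould, screwed to the bench: 120 (own x) x 276 (own y) x 42 mm (z), origin at the centre of its underside, flat parting face on top at 42 mm. Its x points from the ball-handle side to the hinge side. Five cavities in a row along y (see mould_cavity); hinge axis along y at x = +67 mm, z = 42.5 mm.
- mould_cavity (a point): centre of the middle cavity's floor, 33 mm above the bench, at x = -12 mm, y = 0 in the mould's frame. The cavities lie at mould y = -104, -52, 0, 52, 104 mm, each 49 (x) x 37 (y) mm and 9 mm deep, so that a pattern's plate is flush with the parting face and its sprue stands up.
- cover (a joint): the mould's hinged aluminium cover, 120 x 276 x 18 mm, 0.6 kg, with a 22 mm hole over each cavity where the sprue's tip shows: 0 rad = shut flat on the block, grows as the ball side is lifted, stop at 2.0 rad (leaning back past upright). The stiff hinge holds it at any angle; lifting or shutting takes under 8 N at the ball.
- cover_ball (a point): centre of the cover's black ball handle, diameter 24 mm, on a 10 mm rod at the middle of the free edge; it swings with the cover, 165 mm from the hinge axis (and 9 mm above it when shut: 51 mm above the bench; about 190 mm above the bench when fully open). Pinched lightly (10 to 15 N) along the hinge axis it pivots between the fingers, which may go on pointing down.
- tray: loose plywood pattern tray 132 (own x) x 256 (own y) x 16 mm, 0.5 kg, origin at the centre of its underside; 2 x 4 compartments with centres at x = -32, 32 mm and y = -94.5, -31.5, 31.5, 94.5 mm, each 60 (x) x 59 (y) mm inside; walls and partitions 4 mm thick, 16 mm high over all; its floor is 4 mm above the bench.
- wax1: blue-green wax pattern of a plate buckle, about 18 g: plate 46 (own x) x 34 (y) x 9 mm with a round sprue, diameter 10 mm, 25 mm tall, in the middle of its back (34 mm over all). Origin: centre of the plate's underside, z up the sprue. At the start in the mould's cavity at y = -104 mm, its long side along the mould's x; absent in some starts (that cavity is then empty).
- wax2: blue-green wax pattern of a plate buckle, about 18 g: plate 46 (own x) x 34 (y) x 9 mm with a round sprue, diameter 10 mm, 25 mm tall, in the middle of its back (34 mm over all). Origin: centre of the plate's underside, z up the sprue. At the start in the mould's cavity at y = -52 mm, its long side along the mould's x; absent in some starts (that cavity is then empty).
- wax3: blue-green wax pattern of a plate buckle, about 18 g: plate 46 (own x) x 34 (y) x 9 mm with a round sprue, diameter 10 mm, 25 mm tall, in the middle of its back (34 mm over all). Origin: centre of the plate's underside, z up the sprue. At the start in the mould's cavity at y = 0 mm, its long side along the mould's x; absent in some starts (that cavity is then empty).
- wax4: blue-green wax pattern of a plate buckle, about 18 g: plate 46 (own x) x 34 (y) x 9 mm with a round sprue, diameter 10 mm, 25 mm tall, in the middle of its back (34 mm over all). Origin: centre of the plate's underside, z up the sprue. At the start in the mould's cavity at y = 52 mm, its long side along the mould's x; absent in some starts (that cavity is then empty).
- wax5: blue-green wax pattern of a plate buckle, about 18 g: plate 46 (own x) x 34 (y) x 9 mm with a round sprue, diameter 10 mm, 25 mm tall, in the middle of its back (34 mm over all). Origin: centre of the plate's underside, z up the sprue. At the start in the mould's cavity at y = 104 mm, its long side along the mould's x; absent in some starts (that cavity is then empty).
- done1: blue-green wax pattern of a plate buckle, about 18 g: plate 46 (own x) x 34 (y) x 9 mm with a round sprue, diameter 10 mm, 25 mm tall, in the middle of its back (34 mm over all). Origin: centre of the plate's underside, z up the sprue. From the last shot: already in the tray's compartment at x = -32, y = -94.5 mm; absent in some starts.
- done2: blue-green wax pattern of a plate buckle, about 18 g: plate 46 (own x) x 34 (y) x 9 mm with a round sprue, diameter 10 mm, 25 mm tall, in the middle of its back (34 mm over all). Origin: centre of the plate's underside, z up the sprue. From the last shot: already in the tray's compartment at x = -32, y = 31.5 mm; absent in some starts.
- done3: blue-green wax pattern of a plate buckle, about 18 g: plate 46 (own x) x 34 (y) x 9 mm with a round sprue, diameter 10 mm, 25 mm tall, in the middle of its back (34 mm over all). Origin: centre of the plate's underside, z up the sprue. From the last shot: already in the tray's compartment at x = 32, y = -31.5 mm; absent in some starts.
- done4: blue-green wax pattern of a plate buckle, about 18 g: plate 46 (own x) x 34 (y) x 9 mm with a round sprue, diameter 10 mm, 25 mm tall, in the middle of its back (34 mm over all). Origin: centre of the plate's underside, z up the sprue. From the last shot: already in the tray's compartment at x = 32, y = 94.5 mm; absent in some starts.
- flask: steel casting flask, open cup of diameter 64 mm, 60 mm tall; bystander. Origin: centre of its underside.
- jar: small jar, diameter 48 mm, 55 mm tall; bystander. Origin: centre of its underside.
- ring_clamp: wooden ring clamp lying on the bench, 100 (x) x 26 x 22 mm (the brass band 27 mm); bystander. Origin: centre of its underside.
- hammer: small hammer lying on the bench, 200 mm long along its x, about 70 mm over the head; bystander.
Not all that is in view belongs to the job. Leave any red look-alike of the done2 alone. Leave any purple look-alike of the done4 alone.

How it is judged (in metres and radians):
On the way, in this order (a step that is already met when the one before it is completed fails the run):
1. the mould's cover is laid back past upright (over 1.5 rad) (value of joint cover above 1.5 rad), for 0.2 s.
2. every wax pattern lies flat in a compartment of the tray, sprue up, with the cover still open (value of joint cover above 0.6 rad and x of wax1 in the frame of tray between -0.062 and 0.062 m and y of wax1 in the frame of tray between -0.124 and 0.124 m and z of wax1 in the frame of tray between 0 and 0.0085 m and angle between each of wax1, wax2, wax3, wax4, wax5, done1, done2, done3, done4's own z axis and vertical below 0.12 rad and x of wax2 in the frame of tray between -0.062 and 0.062 m and y of wax2 in the frame of tray between -0.124 and 0.124 m and z of wax2 in the frame of tray between 0 and 0.0085 m and x of wax3 in the frame of tray between -0.062 and 0.062 m and y of wax3 in the frame of tray between -0.124 and 0.124 m and z of wax3 in the frame of tray between 0 and 0.0085 m and x of wax4 in the frame of tray between -0.062 and 0.062 m and y of wax4 in the frame of tray between -0.124 and 0.124 m and z of wax4 in the frame of tray between 0 and 0.0085 m and x of wax5 in the frame of tray between -0.062 and 0.062 m and y of wax5 in the frame of tray between -0.124 and 0.124 m and z of wax5 in the frame of tray between 0 and 0.0085 m and x of done1 in the frame of tray between -0.062 and 0.062 m and y of done1 in the frame of tray between -0.124 and 0.124 m and z of done1 in the frame of tray between 0 and 0.0085 m and x of done2 in the frame of tray between -0.062 and 0.062 m and y of done2 in the frame of tray between -0.124 and 0.124 m and z of done2 in the frame of tray between 0 and 0.0085 m and x of done3 in the frame of tray between -0.062 and 0.062 m and y of done3 in the frame of tray between -0.124 and 0.124 m and z of done3 in the frame of tray between 0 and 0.0085 m and x of done4 in the frame of tray between -0.062 and 0.062 m and y of done4 in the frame of tray between -0.124 and 0.124 m and z of done4 in the frame of tray between 0 and 0.0085 m), for 0.2 s.
3. the cover is shut again (value of joint cover below 0.05 rad), for 0.2 s.
At the end, for the whole second after the job is handed in: the cover is shut (joint under 0.05 rad) and every wax pattern, new and earlier, lies in the tray, flat on a compartment's floor (underside within 4.5 mm of it), its sprue upright within 0.12 rad, one to a compartment (two do not fit) (value of joint cover below 0.05 rad and x of wax1 in the frame of tray between -0.062 and 0.062 m and y of wax1 in the frame of tray between -0.124 and 0.124 m and z of wax1 in the frame of tray between 0 and 0.0085 m and angle between each of wax1, wax2, wax3, wax4, wax5, done1, done2, done3, done4's own z axis and vertical below 0.12 rad and x of wax2 in the frame of tray between -0.062 and 0.062 m and y of wax2 in the frame of tray between -0.124 and 0.124 m and z of wax2 in the frame of tray between 0 and 0.0085 m and x of wax3 in the frame of tray between -0.062 and 0.062 m and y of wax3 in the frame of tray between -0.124 and 0.124 m and z of wax3 in the frame of tray between 0 and 0.0085 m and x of wax4 in the frame of tray between -0.062 and 0.062 m and y of wax4 in the frame of tray between -0.124 and 0.124 m and z of wax4 in the frame of tray between 0 and 0.0085 m and x of wax5 in the frame of tray between -0.062 and 0.062 m and y of wax5 in the frame of tray between -0.124 and 0.124 m and z of wax5 in the frame of tray between 0 and 0.0085 m and x of done1 in the frame of tray between -0.062 and 0.062 m and y of done1 in the frame of tray between -0.124 and 0.124 m and z of done1 in the frame of tray between 0 and 0.0085 m and x of done2 in the frame of tray between -0.062 and 0.062 m and y of done2 in the frame of tray between -0.124 and 0.124 m and z of done2 in the frame of tray between 0 and 0.0085 m and x of done3 in the frame of tray between -0.062 and 0.062 m and y of done3 in the frame of tray between -0.124 and 0.124 m and z of done3 in the frame of tray between 0 and 0.0085 m and x of done4 in the frame of tray between -0.062 and 0.062 m and y of done4 in the frame of tray between -0.124 and 0.124 m and z of done4 in the frame of tray between 0 and 0.0085 m); the robot touches nothing.
It fails at once if a wax pattern is squeezed or pushed by the fingers with more than 20 N (contact force between the fingers and wax1 above 20 N or contact force between the fingers and wax2 above 20 N or contact force between the fingers and wax3 above 20 N or contact force between the fingers and wax4 above 20 N or contact force between the fingers and wax5 above 20 N or contact force between the fingers and done1 above 20 N or contact force between the fingers and done2 above 20 N or contact force between the fingers and done3 above 20 N or contact force between the fingers and done4 above 20 N).
It fails at once if a wax pattern is dropped from more than about 3 cm (it falls free of the fingers faster than 0.8 m/s) ((linear speed of wax1 above 0.8 m/s and contact force between the fingers and wax1 below 0.01 N) or (linear speed of wax2 above 0.8 m/s and contact force between the fingers and wax2 below 0.01 N) or (linear speed of wax3 above 0.8 m/s and contact force between the fingers and wax3 below 0.01 N) or (linear speed of wax4 above 0.8 m/s and contact force between the fingers and wax4 below 0.01 N) or (linear speed of wax5 above 0.8 m/s and contact force between the fingers and wax5 below 0.01 N) or (linear speed of done1 above 0.8 m/s and contact force between the fingers and done1 below 0.01 N) or (linear speed of done2 above 0.8 m/s and contact force between the fingers and done2 below 0.01 N) or (linear speed of done3 above 0.8 m/s and contact force between the fingers and done3 below 0.01 N) or (linear speed of done4 above 0.8 m/s and contact force between the fingers and done4 below 0.01 N)).
It fails at once if a bystander (flask, jar, ring clamp, hammer) is shifted by more than 3 cm (distance of any of flask, jar, ring_clamp, hammer from where it was at the start of the episode above 0.03 m).
Of wax1, wax2, wax3, wax4, wax5 only 3 to 5 are there at a start; the rules pass over those that are not, and their reading is None.
Of done1, done2, done3, done4 only 1 to 3 are there at a start; the rules pass over those that are not, and their reading is None.
At some moment in a run one of tray may be knocked a few centimetres aside while the robot is not near it.
It also fails if it takes over 210 s, if anything falls off the work surface, if the arm or the gripper's body presses on something with over 40 N, if the wrist force passes 120 N, or if a joint passes its speed limit or range.

## Robot

A 6-joint arm with a two-finger parallel gripper is mounted at the origin on the work surface. World frame = base frame: x ahead of the robot, y to its left, z up, the work surface at z = 0. Lengths are in mm, angles in rad, forces in N, time in s.
With the tool pointing down it reaches from about 300 to 775 mm from the base axis. Payload 14.6 kg.
Tool frame: the origin (TCP) lies midway between the tips of the shut fingers; the grasp point (between the pads) lies 19 mm behind it; z points along the fingers, y is the direction in which the jaws open and shut (so a half turn about z gives the same grasp; the last joint's range is limited). The gripper opens to 94 mm and grips with 3 to 60 N. Pads are 16 mm wide; open, the fingers measure 119 mm over their backs; the gripper's body (75 mm by 177 mm) begins 78 mm behind the grasp point.
Start: joints at [1.047, 0.3, 1.521, -0, 1.321, -0.067], TCP at [242.589, 493.599, 205.446] pointing down, gripper open.
Joint ranges: [-3.03, 3.03], [-0.79, 2.21], [0.23, 2.52], [-1.04, 4.18], [0, 3.07], [-2.55, 2.55]. Speed limits (rad/s): [2.22, 2.22, 2.57, 3.14, 3.14, 3.14].

## Interface

Orientations are given as [roll, pitch, yaw] about the fixed x, y, z axes, in that order (R = Rz(yaw) Ry(pitch) Rx(roll)).
In Python, from cell import manip gives the robot as it stands.
- The arm moves only by the tool play_rows, never from a script. Its argument "commands" is a list of rows, each an object of numbers: "x", "y", "z": the shift along the tool's x, y, z in m; "wx", "wy", "wz": the turn, a rotation vector about the tool's x, y, z in degrees; "grip": the opening, from 0 (shut) to 1 (fully open). In form: [{"x": .., "y": .., "z": .., "wx": .., "wy": .., "wz": .., "grip": ..}, ...]. A call has 1 to 20 rows; each row shifts and turns the commanded pose from where the row before left it, along the tool's axes as they then stand; what a row does not reach is not made up. A row lasts 1/8 s, in which the tool goes at most 62.5 mm and 10.7 degrees, less where a joint would pass 70% of its speed; a pose out of reach is approached as far as the arm can. A call is refused whole if a number of a shift passes 0.0625 or a number of a turn 10.7, either way. A call with a gripper value outside its range is refused whole. The fingers move at their own pace and stop on an object; "squeeze" is the grip in N (left out, the last holds). Time passes only in rows, so rows that do not move let the fingers close. It gives the time, the measured TCP pose, the force and the opening at its end, in the units of the state.
- manip.read_state(): the state, without advancing time (a new reading comes with each control period).
- manip.camera(name): name is "scene" or "top" or "wrist"; returns (picture, depth): 400x640x3 uint8, red, green, blue; 400x640 float32, mm along the optical axis (not along the pixel's ray), 0 where there is no reading.
- manip.camera_info(name): a dict with "intrinsics" (3x3 intrinsics, pixels), "k1" (the pictures are not rectified: a ray, as slopes to the right and down, at radius r is drawn at 1 + k1 r^2 times it, then the intrinsics apply), "camera_from_world" (4x4, takes a point from world to camera coordinates); the wrist camera has in their place "tool_from_camera" (4x4, takes a point from camera to tool coordinates, whose origin is the TCP and whose axes are the flange's). Camera axes: x right, y up, looking along -z (the intrinsics and any distortion apply to the point x, -y, -z); pixel columns grow to the right and rows downward; lengths in mm; the calibration is good to about 2 mm. A picture is of the moment at which its call begins: read the wrist's pose just before it. camera_info takes no time and is no camera call.
- manip.sign_off(): hands the job in, once; it reports no verdict.
The state is a dict: "clock": time; "joints": joint angles; "qd": joint speeds; "effort": joint torques, N m; "eef_pos": TCP position; "eef_rot": TCP orientation; "wrist_force": force on the tool from outside, world axes, zero at the start; "moment": the same for the moment, N m; "finger_gap": finger opening in mm.
Only numpy, scipy, OpenCV 4.12 (cv2) and the standard library are available. Lean on these libraries where they do the work, as an engineer would, in place of code of your own. Each camera call takes 0.05 s, during which the arm holds its last target.

## Working session

There is one attempt and no reset: what is moved stays moved. The work goes in short steps, Python scripts to look and compute and a tool call to move; the robot and the scene stay as the last step left them, time stands still between calls to the robot, and variables do not carry over. Pictures are saved under pics/ and viewed, and the job is handed in when it is done.

Besides the shell and the picture viewer there is one more tool, called after "Request:" as name(argument=value, ...), one argument or row to a line, values as JSON. play_rows: Moves the arm, as the interface text tells. Its arguments: {"type":"object","properties":{"commands":{"type":"array"},"squeeze":{"type":"number"}},"required":["commands"]}

```bash
ls; mkdir -p pics; python3 - <<'E'
from cell import manip
import cv2
print(manip.read_state())
for n in ("scene","top","wrist"):
    p,d=manip.camera(n); cv2.imwrite(f"pics/{n}0.png",p[:,:,::-1]); i=manip.camera_info(n); print(n,i, d.min(), d.max())
    import numpy as np; np.save(f"pics/{n}0d.npy",d)
E
```

```text
pics
{'clock': 0.0, 'joints': array([ 1.04736724e+00,  3.00496088e-01,  1.52161486e+00, -8.48872577e-06,
        1.32071063e+00, -6.66104007e-02]), 'qd': array([-0.0010715 ,  0.00152046, -0.001314  , -0.00099266, -0.00131806,
        0.00082611]), 'effort': array([-2.91889650e-03, -5.31791174e+01, -3.52748716e+01,  7.07380241e-02,
        2.42361089e-02, -1.15462803e-04]), 'eef_pos': array([242.47147576, 493.35461441, 204.85834252]), 'eef_rot': array([-3.14036590e+00, -7.35950112e-05,  2.68477603e+00]), 'wrist_force': array([-0.1639342 ,  0.7422761 , -0.34532762]), 'moment': array([ 0.00207277,  0.06513155, -0.02490877]), 'finger_gap': 94.2191400318905}
scene {'intrinsics': array([[397.63419354,   0.        , 315.99244186],
       [  0.        , 397.63419354, 197.88822321],
       [  0.        ,   0.        ,   1.        ]]), 'k1': -0.09013793152404752, 'camera_from_world': array([[ 3.53479507e-01,  9.35319630e-01,  1.51468426e-02,
        -1.78171673e+02],
       [-6.12860250e-01,  2.19320633e-01,  7.59144764e-01,
         2.94678974e+02],
       [ 7.06720985e-01, -2.77625015e-01,  
[... 601 characters left out ...]
  -9.23459879e+02],
       [ 0.00000000e+00,  0.00000000e+00,  0.00000000e+00,
         1.00000000e+00]])} 0.0 1826.8083
wrist {'intrinsics': array([[300.19732667,   0.        , 321.52069952],
       [  0.        , 300.19732667, 205.71332699],
       [  0.        ,   0.        ,   1.        ]]), 'k1': -0.055321619254167315, 'tool_from_camera': array([[-1.12763370e-04,  9.73857732e-01,  2.27158767e-01,
         6.61074222e+01],
       [ 9.99999947e-01,  1.79489804e-04, -2.73087278e-04,
        -2.37434502e-01],
       [-3.06720840e-04,  2.27158724e-01, -9.73857700e-01,
        -1.80360135e+02],
       [ 0.00000000e+00,  0.00000000e+00,  0.00000000e+00,
         1.00000000e+00]])} 0.0 451.1793
```

View pics/scene0.png

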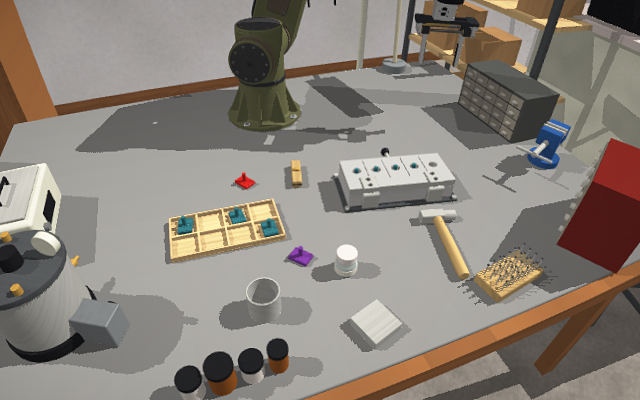

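View pics/top0.png

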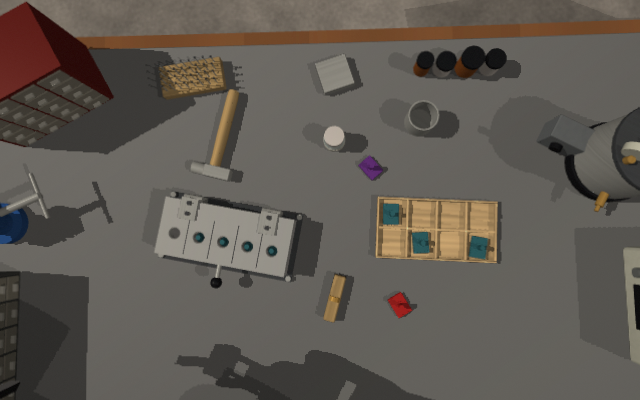

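View pics/wrist0.png

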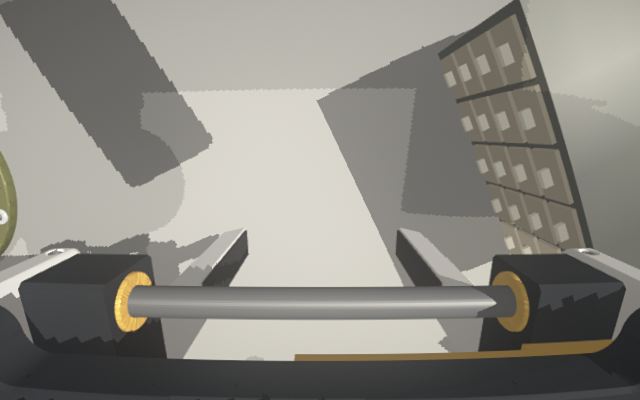

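```bash
cat > h.py <<'E'
import numpy as np, cv2
from cell import manip
from scipy.spatial.transform import Rotation as Ro
def cam(name, st=None):
    i=manip.camera_info(name); K=i["intrinsics"]; k1=i["k1"]
    if name=="wrist":
        T=np.eye(4); T[:3,:3]=Ro.from_euler('xyz',st["eef_rot"]).as_matrix(); T[:3,3]=st["eef_pos"]
        wc=T@i["tool_from_camera"]
    else: wc=np.linalg.inv(i["camera_from_world"])
    return K,k1,wc
F=np.diag([1.,-1,-1])
def proj(P,c):
    K,k1,wc=c; P=np.atleast_2d(P).astype(float); cw=np.linalg.inv(wc)
    q=(P@cw[:3,:3].T+cw[:3,3])@F
    R=F@cw[:3,:3]; t=F@cw[:3,3]
    return cv2.projectPoints(P,cv2.Rodrigues(R)[0],t,K,np.array([k1,0,0,0.]))[0][:,0]
def ray(uv,c):
    K,k1,wc=c
    n=cv2.undistortPoints(np.array(uv,float).reshape(-1,1,2),K,np.array([k1,0,0,0.]))[:,0]
    d=np.c_[n,np.ones(len(n))]@F
    return wc[:3,3], d@wc[:3,:3].T      # depth d along axis -> o+depth*dir
def at_z(uv,z,c):
    o,d=ray(uv,c); return o+d*((z-o[2])/d[:,2])[:,None]
def at_depth(uv,dep,c):
    o,d=ray(uv,c); return o+d*np.atleast_1d(dep)[:,None]
def tri(obs):  # [(uv,cam)...]
    A=np.zeros((3,3));b=np.zeros(3)
    for uv,c in obs:
        o,d=ray([uv],c); d=d[0]/np.linalg.norm(d[0]); M=np.eye(3)-np.outer(d,d); A+=M; b+=M@o
    P=np.linalg.solve(A,b)
    return P,[float(np.linalg.norm(proj(P,c)[0]-uv)) for uv,c in obs]
def snap(name,tag):
    st=manip.read_state(); p,d=manip.camera(name); cv2.imwrite(f"pics/{name}_{tag}.png",p[:,:,::-1]); np.save(f"pics/{name}_{tag}.npy",d)
    return st,p,d
def crop(p,x0,y0,x1,y1,s,fn):
    cv2.imwrite(fn,cv2.resize(p[y0:y1,x0:x1,::-1],None,fx=s,fy=s,interpolation=cv2.INTER_CUBIC))
E
python3 - <<'E'
from h import *
p=cv2.imread("pics/top0.png")[:,:,::-1]; s=cv2.imread("pics/scene0.png")[:,:,::-1]
crop(p,145,180,310,300,4.8,"pics/c1.png"); crop(p,365,185,510,275,5.5,"pics/c2.png")
crop(s,325,140,465,215,5.7,"pics/c3.png"); crop(s,155,160,325,275,4.7,"pics/c4.png")
E
```

```text
(no output)
```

View pics/c1.png

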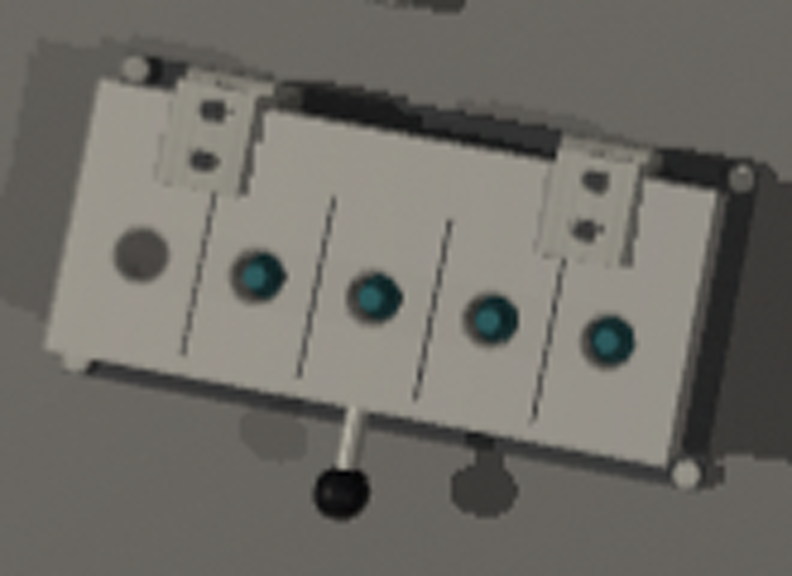

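View pics/c2.png

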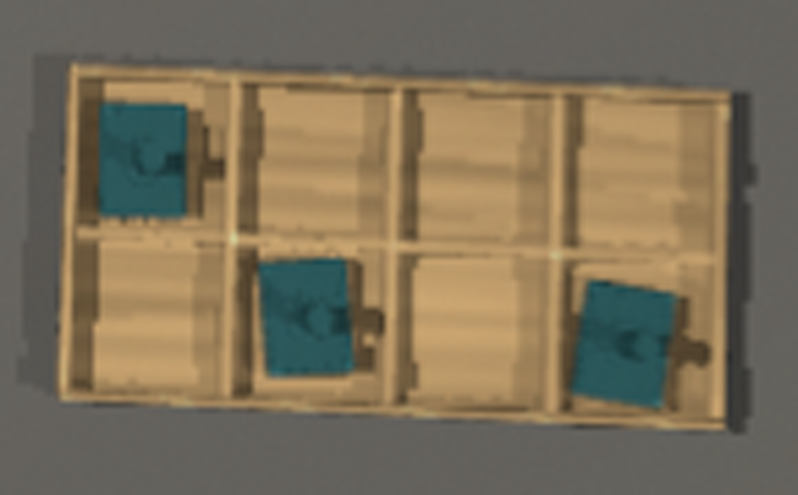

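View pics/c3.png

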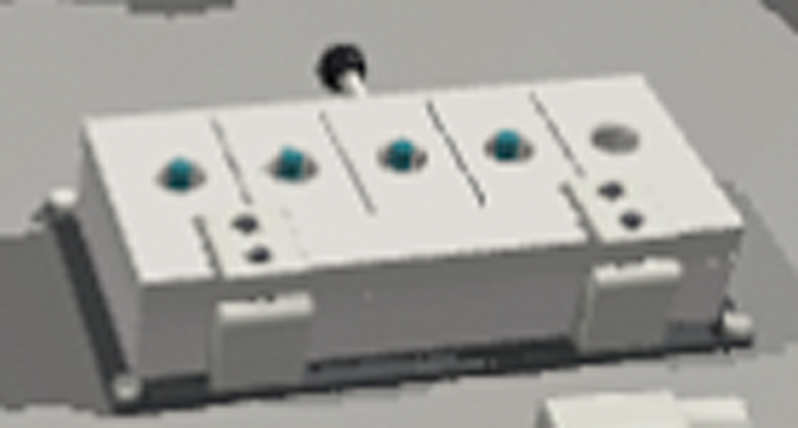

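View pics/c4.png

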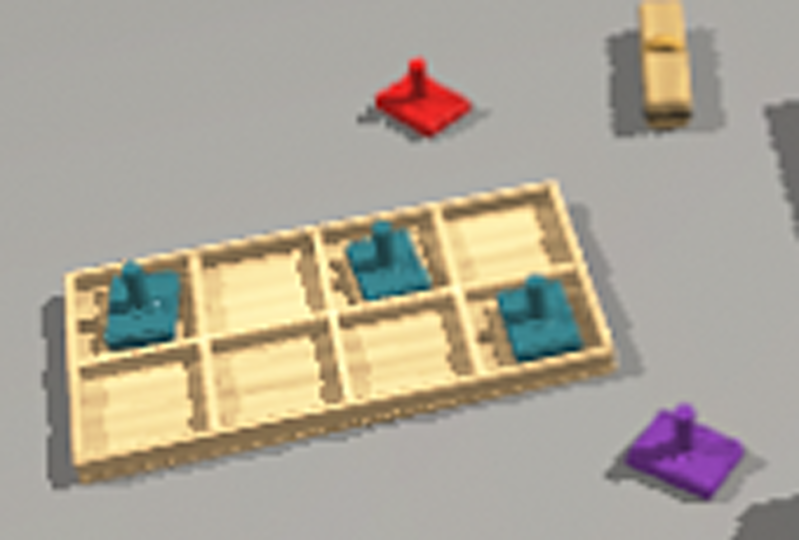

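```bash
python3 - <<'E'
from h import *
T=cam("top");S=cam("scene")
a=lambda u,v:((u+.5)/4.8-.5+145,(v+.5)/4.8-.5+180)
b=lambda u,v:((u+.5)/5.7-.5+325,(v+.5)/5.7-.5+140)
t=lambda u,v:((u+.5)/5.5-.5+365,(v+.5)/5.5-.5+185)
q=lambda u,v:((u+.5)/4.7-.5+155,(v+.5)/4.7-.5+160)
for n,x,y in [("ball",a(341,494),b(343,66)),("w1",a(608,342),b(181,173)),("w2",a(491,320),b(293,162)),("w3",a(374,298),b(402,150)),("w4",a(262,277),b(508,142)),
 ("c-y-x",a(668,468),b(85,122)),("c+y-x",a(45,350),b(645,77)),("c+y+x",a(100,78),b(745,228)),("c-y+x",a(718,190),b(140,282)),
 ("t+y+x",t(72,66),q(613,362)),("t+y-x",t(62,400),q(555,183)),("t-y+x",t(729,93),q(80,470)),("t-y-x",t(725,428),q(67,272))]:
    P,e=tri([(np.array(x),T),(np.array(y),S)]); print(n,P.round(1),np.round(e,1), "top@z",at_z([x],P[2],T)[0].round(1))
d=np.load("pics/top0d.npy")
for n,uv in [("covertop",(215,215)),("bench",(340,230)),("trayfloor",(410,245))]:
    print(n,at_depth([uv],d[uv[1],uv[0]],T).round(1))
E
```

```text
ball [418.8 235.4  52.7] [0. 0.] top@z [418.8 235.3  52.7]
w1 [483.4 116.9  62.3] [0. 0.] top@z [483.4 116.9  62.3]
w2 [493.7 167.7  63.2] [0.1 0.1] top@z [493.5 167.4  63.2]
w3 [503.8 218.1  64.8] [0.1 0.1] top@z [503.8 217.9  64.8]
w4 [513.8 267.6  64.2] [0.4 0.3] top@z [513.5 266.9  64.2]
c-y-x [429.4  92.5  59.9] [0.4 0.3] top@z [429.1  91.7  59.9]
c+y-x [483.6 364.4  59.3] [0.5 0.4] top@z [483.2 363.5  59.3]
c+y+x [601.3 339.7  60.2] [0.3 0.2] top@z [601.6 340.2  60.2]
c-y+x [547.9  68.2  62.5] [0.3 0.2] top@z [548.1  68.7  62.5]
t+y+x [ 596.3 -110.4    8.7] [0.1 0.1] top@z [ 596.4 -110.3    8.7]
t+y-x [ 464.7 -102.2   14.4] [0.3 0.2] top@z [ 464.5 -102.8   14.4]
t-y+x [ 581.5 -364.2   11.7] [1. 1.] top@z [ 581.1 -366.3   11.7]
t-y-x [ 451.4 -356.    17.8] [0.5 0.4] top@z [ 451.1 -357.    17.8]
covertop [[559.5 234.5  61.9]]
bench [[524.5 -26.6  -0.9]]
trayfloor [[ 489.7 -178.1    5.9]]
```

Request:
play_rows(
  commands=[
    {"wz":-7.4},
    {"wz":-7.4},
    {"x":-0.014,"y":-0.013},
    {"x":-0.028,"y":-0.027},
    {"x":-0.028,"y":-0.027},
    {"x":-0.028,"y":-0.027},
    {"x":-0.028,"y":-0.027},
    {"x":-0.028,"y":-0.027},
    {"x":-0.028,"y":-0.027},
    {"x":-0.028,"y":-0.027,"z":0.02},
    {"x":-0.014,"y":-0.016,"z":0.03},
    {"z":0.02},
    {},
    {},
  ],
  squeeze=12,
)

```text
$.commands[0]: bad value
```

Request:
play_rows(
  commands=[
    {"x":0,"y":0,"z":0,"wx":0,"wy":0,"wz":-7.4,"grip":1},
    {"x":0,"y":0,"z":0,"wx":0,"wy":0,"wz":-7.4,"grip":1},
    {"x":-0.014,"y":-0.013,"z":0,"wx":0,"wy":0,"wz":0,"grip":1},
    {"x":-0.028,"y":-0.027,"z":0,"wx":0,"wy":0,"wz":0,"grip":1},
    {"x":-0.028,"y":-0.027,"z":0,"wx":0,"wy":0,"wz":0,"grip":1},
    {"x":-0.028,"y":-0.027,"z":0,"wx":0,"wy":0,"wz":0,"grip":1},
    {"x":-0.028,"y":-0.027,"z":0,"wx":0,"wy":0,"wz":0,"grip":1},
    {"x":-0.028,"y":-0.027,"z":0,"wx":0,"wy":0,"wz":0,"grip":1},
    {"x":-0.028,"y":-0.027,"z":0,"wx":0,"wy":0,"wz":0,"grip":1},
    {"x":-0.028,"y":-0.027,"z":0.02,"wx":0,"wy":0,"wz":0,"grip":1},
    {"x":-0.014,"y":-0.016,"z":0.03,"wx":0,"wy":0,"wz":0,"grip":1},
    {"x":0,"y":0,"z":0.02,"wx":0,"wy":0,"wz":0,"grip":1},
    {"x":0,"y":0,"z":0,"wx":0,"wy":0,"wz":0,"grip":1},
    {"x":0,"y":0,"z":0,"wx":0,"wy":0,"wz":0,"grip":1},
  ],
  squeeze=12,
)

```text
clock: 1.9
eef_pos: [419.5, 235.6, 136.3]
eef_rot: [3.141, 0.001, 2.942]
wrist_force: [-0.5, 0.7, -0.6]
finger_gap: 94.2
```

```bash
python3 - <<'E'
from h import *
st,p,d=snap("wrist","1"); c=cam("wrist",st)
print(st["eef_pos"],proj([[419,235.5,52],[515.5,216.2,60],[483.4,116.9,66],[513.8,267.6,66]],c))
E
```

```text
[419.48306775 235.57811048 136.34778306] [[321.24639212 209.83721697]
 [321.53417004 310.90692051]
 [211.38183586 302.7544889 ]
 [374.99665751 303.12808915]]
```

View pics/wrist_1.png

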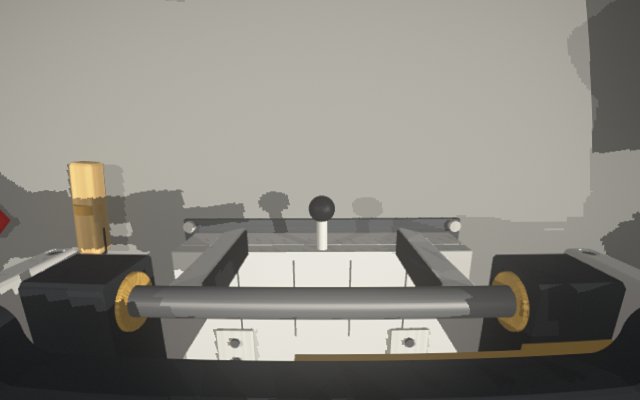

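Request:
play_rows(
  commands=[
    {"x":0,"y":0,"z":0.015,"wx":0,"wy":0,"wz":0,"grip":1},
    {"x":0,"y":0,"z":0.025,"wx":0,"wy":0,"wz":0,"grip":1},
    {"x":0,"y":0,"z":0.025,"wx":0,"wy":0,"wz":0,"grip":0.6},
    {"x":0,"y":0,"z":0.02,"wx":0,"wy":0,"wz":0,"grip":0.5},
    {"x":0,"y":0,"z":0.012,"wx":0,"wy":0,"wz":0,"grip":0.5},
    {"x":0,"y":0,"z":0.007,"wx":0,"wy":0,"wz":0,"grip":0.5},
    {"x":0,"y":0,"z":0,"wx":0,"wy":0,"wz":0,"grip":0.4},
    {"x":0,"y":0,"z":0,"wx":0,"wy":0,"wz":0,"grip":0.15},
    {"x":0,"y":0,"z":0,"wx":0,"wy":0,"wz":0,"grip":0.15},
    {"x":0,"y":0,"z":0,"wx":0,"wy":0,"wz":0,"grip":0.15},
    {"x":0,"y":0,"z":0,"wx":0,"wy":0,"wz":0,"grip":0.15},
  ],
  squeeze=12,
)

```text
clock: 3.32
eef_pos: [419.4, 235.6, 31.8]
eef_rot: [3.142, 0.0, 2.943]
wrist_force: [-0.6, -3.1, 6.4]
finger_gap: 22.9
```

```bash
python3 - <<'E'
import numpy as np
th=np.r_[0,.03,.08,np.linspace(.15,1.8,24),1.85,1.88,1.9]
a=th+.0515; X=-(-165.2*np.cos(a)); Z=-165.2*np.sin(a)
print([ (round(float(x),1),round(float(z),1)) for x,z in zip(np.diff(X),np.diff(Z))], X[-1]-X[0],Z[-1]-Z[0])
E
```

```text
[(-0.3, -4.9), (-0.9, -8.2), (-1.9, -11.4), (-2.8, -11.5), (-3.6, -11.3), (-4.4, -11.0), (-5.2, -10.7), (-5.9, -10.3), (-6.7, -9.8), (-7.3, -9.3), (-8.0, -8.8), (-8.6, -8.2), (-9.2, -7.5), (-9.7, -6.8), (-10.1, -6.1), (-10.6, -5.4), (-10.9, -4.6), (-11.2, -3.8), (-11.5, -3.0), (-11.6, -2.2), (-11.8, -1.3), (-11.8, -0.5), (-11.8, 0.4), (-11.8, 1.2), (-11.7, 2.0), (-11.5, 2.9), (-7.9, 2.5), (-4.7, 1.7), (-3.1, 1.2)] -226.36497323823875 -144.86820179929254
```

Request:
play_rows(
  commands=[
    {"x":-0.0003,"y":0,"z":-0.0049,"wx":0,"wy":0,"wz":0,"grip":0.15},
    {"x":-0.0009,"y":0,"z":-0.0082,"wx":0,"wy":0,"wz":0,"grip":0.15},
    {"x":-0.0019,"y":0,"z":-0.0114,"wx":0,"wy":0,"wz":0,"grip":0.15},
    {"x":-0.0028,"y":0,"z":-0.0115,"wx":0,"wy":0,"wz":0,"grip":0.15},
    {"x":-0.0036,"y":0,"z":-0.0113,"wx":0,"wy":0,"wz":0,"grip":0.15},
    {"x":-0.0044,"y":0,"z":-0.011,"wx":0,"wy":0,"wz":0,"grip":0.15},
    {"x":0,"y":0,"z":0,"wx":0,"wy":0,"wz":0,"grip":0.15},
    {"x":0,"y":0,"z":0,"wx":0,"wy":0,"wz":0,"grip":0.15},
  ],
  squeeze=13,
)

```text
clock: 4.32
eef_pos: [433.1, 232.9, 90.8]
eef_rot: [3.141, 0.001, 2.943]
wrist_force: [-5.3, -3.1, 4.2]
finger_gap: 22.7
```

```bash
python3 - <<'E'
from h import *
st,p,d=snap("scene","2"); crop(p,300,80,500,230,4,"pics/s2.png")
E
```

```text
(no output)
```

View pics/s2.png

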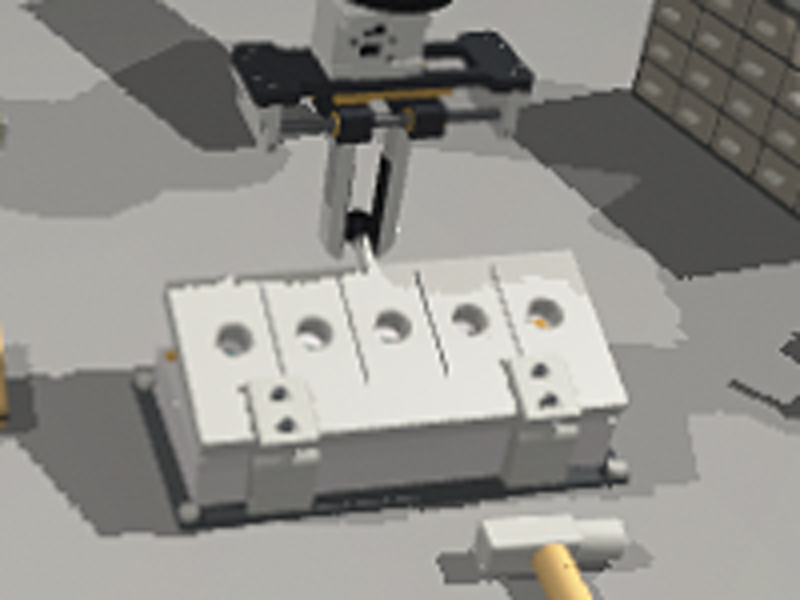

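The ball (crop 360,228) is held and the cover follows. I'll carry on along the arc.

Request:
play_rows(
  commands=[
    {"x":-0.0052,"y":0,"z":-0.0107,"wx":0,"wy":0,"wz":0,"grip":0.15},
    {"x":-0.0059,"y":0,"z":-0.0103,"wx":0,"wy":0,"wz":0,"grip":0.15},
    {"x":-0.0067,"y":0,"z":-0.0098,"wx":0,"wy":0,"wz":0,"grip":0.15},
    {"x":-0.0073,"y":0,"z":-0.0093,"wx":0,"wy":0,"wz":0,"grip":0.15},
    {"x":-0.008,"y":0,"z":-0.0088,"wx":0,"wy":0,"wz":0,"grip":0.15},
    {"x":-0.0086,"y":0,"z":-0.0082,"wx":0,"wy":0,"wz":0,"grip":0.15},
    {"x":-0.0092,"y":0,"z":-0.0075,"wx":0,"wy":0,"wz":0,"grip":0.15},
    {"x":-0.0097,"y":0,"z":-0.0068,"wx":0,"wy":0,"wz":0,"grip":0.15},
    {"x":-0.0101,"y":0,"z":-0.0061,"wx":0,"wy":0,"wz":0,"grip":0.15},
    {"x":-0.0106,"y":0,"z":-0.0054,"wx":0,"wy":0,"wz":0,"grip":0.15},
    {"x":-0.0109,"y":0,"z":-0.0046,"wx":0,"wy":0,"wz":0,"grip":0.15},
    {"x":-0.0112,"y":0,"z":-0.0038,"wx":0,"wy":0,"wz":0,"grip":0.15},
    {"x":0,"y":0,"z":0,"wx":0,"wy":0,"wz":0,"grip":0.15},
  ],
  squeeze=13,
)

```text
clock: 6.0
eef_pos: [535.8, 212.4, 182.0]
eef_rot: [3.14, 0.003, 2.943]
wrist_force: [3.1, -0.7, 1.7]
finger_gap: 22.8
```

Request:
play_rows(
  commands=[
    {"x":-0.0115,"y":0,"z":-0.003,"wx":0,"wy":0,"wz":0,"grip":0.15},
    {"x":-0.0116,"y":0,"z":-0.0022,"wx":0,"wy":0,"wz":0,"grip":0.15},
    {"x":-0.0118,"y":0,"z":-0.0013,"wx":0,"wy":0,"wz":0,"grip":0.15},
    {"x":-0.0118,"y":0,"z":-0.0005,"wx":0,"wy":0,"wz":0,"grip":0.15},
    {"x":-0.0118,"y":0,"z":0.0004,"wx":0,"wy":0,"wz":0,"grip":0.15},
    {"x":-0.0118,"y":0,"z":0.0012,"wx":0,"wy":0,"wz":0,"grip":0.15},
    {"x":-0.0117,"y":0,"z":0.002,"wx":0,"wy":0,"wz":0,"grip":0.15},
    {"x":-0.0115,"y":0,"z":0.0029,"wx":0,"wy":0,"wz":0,"grip":0.15},
    {"x":-0.0079,"y":0,"z":0.0025,"wx":0,"wy":0,"wz":0,"grip":0.15},
    {"x":-0.0047,"y":0,"z":0.0017,"wx":0,"wy":0,"wz":0,"grip":0.15},
    {"x":-0.0031,"y":0,"z":0.0012,"wx":0,"wy":0,"wz":0,"grip":0.15},
    {"x":0,"y":0,"z":0,"wx":0,"wy":0,"wz":0,"grip":0.15},
    {"x":0,"y":0,"z":0,"wx":0,"wy":0,"wz":0,"grip":0.15},
  ],
  squeeze=13,
)

```text
clock: 7.62
eef_pos: [641.2, 191.2, 176.3]
eef_rot: [3.141, 0.0, 2.943]
wrist_force: [0.4, 0.9, 0.9]
finger_gap: 14.1
```

```bash
python3 - <<'E'
from h import *
st,p,d=snap("scene","3"); crop(p,300,60,500,230,3.5,"pics/s3.png")
E
```

```text
(no output)
```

View pics/s3.png

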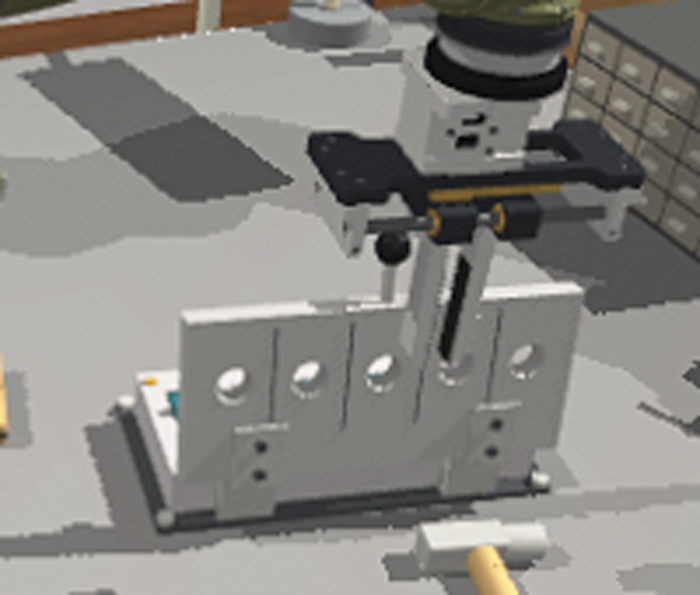

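```bash
python3 - <<'E'
from h import *
st,p,d=snap("top","3"); crop(p,145,160,330,300,4,"pics/t3.png")
E
```

```text
(no output)
```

View pics/t3.png

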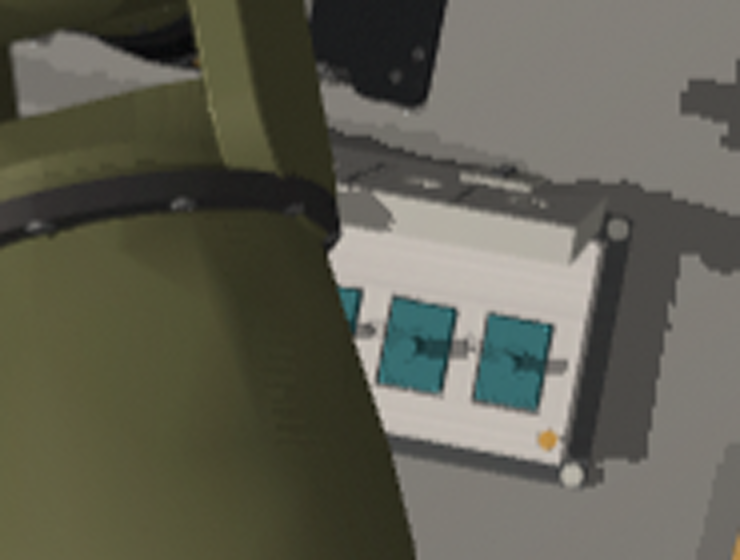

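```bash
cat >> h.py <<'E'
M0=np.array([515.5,216.2]); MY=np.deg2rad(-11.4)
MX=np.array([np.cos(MY),np.sin(MY)]); MYv=np.array([-np.sin(MY),np.cos(MY)])
def m2w(x,y,z): return np.r_[M0+MX*x+MYv*y,z]
def w2m(P): d=np.array(P[:2])-M0; return np.array([d@MX,d@MYv,P[2]])
def ball(th): a=th+.0515; return m2w(67-165.2*np.cos(a),0,42.5+165.2*np.sin(a))
E
python3 - <<'E'
from h import *
S=cam("scene")
for th in np.arange(0.9,2.01,.1): print(round(th,2),proj(ball(th),S).round(1),ball(th).round(0))
o,d=ray([(411.3,130.4)],S);
# at mould plane y=0
t=-((o[:2]-M0)@MYv)/(d[0,:2]@MYv); print(w2m(o+t*d[0]), w2m(manip.read_state()["eef_pos"]))
E
```

```text
0.9 [[399.5 124.7]] [487. 222. 177.]
1.0 [[401.9 124.4]] [501. 219. 186.]
1.1 [[404.3 124.7]] [515. 216. 193.]
1.2 [[406.9 125.8]] [530. 213. 199.]
1.3 [[409.5 127.7]] [546. 210. 204.]
1.4 [[412.2 130.3]] [562. 207. 207.]
1.5 [[414.8 133.7]] [578. 204. 208.]
1.6 [[417.4 137.8]] [594. 200. 207.]
1.7 [[419.9 142.7]] [610. 197. 205.]
1.8 [[422.3 148.2]] [626. 194. 201.]
1.9 [[424.5 154.4]] [641. 191. 196.]
2.0 [[426.5 161.1]] [656. 188. 189.]
[ 4.28497827e+01 -4.16749900e-14  2.03622563e+02] [128.14014738   0.29084408 176.35790691]
```

Request:
play_rows(
  commands=[
    {"x":0,"y":0,"z":-0.02,"wx":0,"wy":0,"wz":0,"grip":0.1},
    {"x":0,"y":0,"z":-0.04,"wx":0,"wy":0,"wz":0,"grip":0.1},
    {"x":0.01,"y":0,"z":-0.02,"wx":0,"wy":0,"wz":0,"grip":0.1},
    {"x":0.03,"y":0,"z":0,"wx":0,"wy":0,"wz":0,"grip":0.1},
    {"x":0.03,"y":0,"z":0,"wx":0,"wy":0,"wz":0,"grip":0.1},
    {"x":0.03,"y":0,"z":0,"wx":0,"wy":0,"wz":0,"grip":0.1},
    {"x":0.025,"y":0,"z":0,"wx":0,"wy":0,"wz":0,"grip":0.1},
    {"x":0.005,"y":0,"z":0.02,"wx":0,"wy":0,"wz":0,"grip":0.1},
    {"x":0,"y":0,"z":0.03,"wx":0,"wy":0,"wz":0,"grip":0.1},
    {"x":0,"y":0,"z":0.018,"wx":0,"wy":0,"wz":0,"grip":0.1},
    {"x":0,"y":0,"z":0,"wx":0,"wy":0,"wz":0,"grip":0.1},
  ],
  squeeze=13,
)

```text
clock: 9.1
eef_pos: [512.7, 216.5, 186.9]
eef_rot: [-3.14, -0.002, 2.943]
wrist_force: [-0.2, 0.5, -0.2]
finger_gap: 9.2
```

Request:
play_rows(
  commands=[
    {"x":-0.012,"y":0,"z":0,"wx":0,"wy":0,"wz":0,"grip":0.1},
    {"x":-0.012,"y":0,"z":0,"wx":0,"wy":0,"wz":0,"grip":0.1},
    {"x":-0.008,"y":0,"z":0,"wx":0,"wy":0,"wz":0,"grip":0.1},
    {"x":-0.008,"y":0,"z":0,"wx":0,"wy":0,"wz":0,"grip":0.1},
    {"x":-0.008,"y":0,"z":0,"wx":0,"wy":0,"wz":0,"grip":0.1},
    {"x":-0.009,"y":0,"z":0,"wx":0,"wy":0,"wz":0,"grip":0.1},
    {"x":-0.009,"y":0,"z":0,"wx":0,"wy":0,"wz":0,"grip":0.1},
    {"x":-0.009,"y":0,"z":0,"wx":0,"wy":0,"wz":0,"grip":0.1},
    {"x":-0.009,"y":0,"z":0.001,"wx":0,"wy":0,"wz":0,"grip":0.1},
    {"x":-0.009,"y":0,"z":0.002,"wx":0,"wy":0,"wz":0,"grip":0.1},
    {"x":-0.009,"y":0,"z":0.002,"wx":0,"wy":0,"wz":0,"grip":0.1},
    {"x":-0.009,"y":0,"z":0.002,"wx":0,"wy":0,"wz":0,"grip":0.1},
    {"x":-0.007,"y":0,"z":0.002,"wx":0,"wy":0,"wz":0,"grip":0.1},
    {"x":-0.004,"y":0,"z":0,"wx":0,"wy":0,"wz":0,"grip":0.1},
    {"x":0,"y":0,"z":0,"wx":0,"wy":0,"wz":0,"grip":0.1},
  ],
  squeeze=13,
)

```text
clock: 10.98
eef_pos: [633.6, 192.5, 178.2]
eef_rot: [-3.141, -0.001, 2.943]
wrist_force: [-3.2, 3.3, -3.6]
finger_gap: 9.2
```

```bash
python3 - <<'E'
from h import *
st,p,d=snap("scene","4"); crop(p,300,60,500,230,3.5,"pics/s4.png")
E
```

```text
(no output)
```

View pics/s4.png

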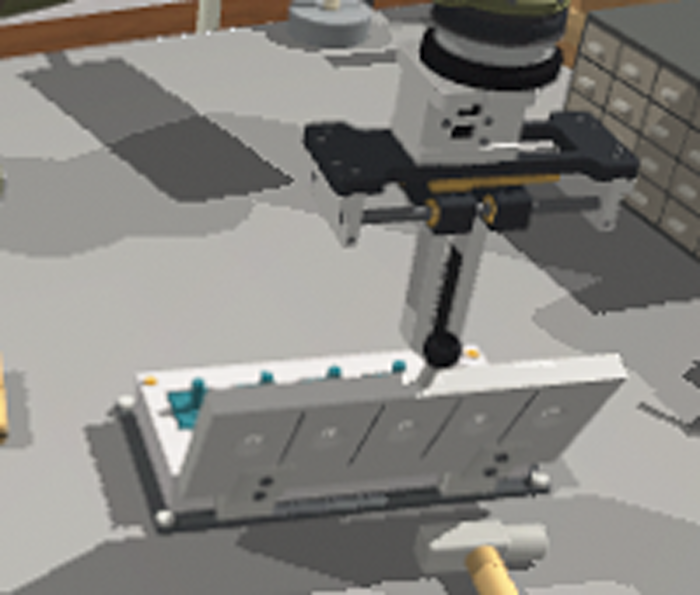

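Request:
play_rows(
  commands=[
    {"x":0.01,"y":0,"z":0,"wx":0,"wy":0,"wz":0,"grip":0.1},
    {"x":0.025,"y":0,"z":0,"wx":0,"wy":0,"wz":0,"grip":0.1},
    {"x":0.035,"y":0,"z":0,"wx":0,"wy":0,"wz":0,"grip":0.32},
    {"x":0.032,"y":0,"z":0,"wx":0,"wy":0,"wz":0,"grip":0.32},
    {"x":0.02,"y":0,"z":0.01,"wx":0,"wy":0,"wz":0,"grip":0.32},
    {"x":0.01,"y":0,"z":0.018,"wx":0,"wy":0,"wz":0,"grip":0.32},
    {"x":0,"y":0,"z":0,"wx":0,"wy":0,"wz":0,"grip":0.32},
    {"x":0,"y":0,"z":0,"wx":0,"wy":0,"wz":0,"grip":0.32},
  ],
  squeeze=6,
)

```text
clock: 12.02
eef_pos: [504.7, 218.6, 152.2]
eef_rot: [3.141, 0.002, 2.943]
wrist_force: [0.3, -0.5, 0.9]
finger_gap: 30.2
```

```bash
python3 - <<'E'
from h import *
st,p,d=snap("wrist","5"); c=cam("wrist",st); print(st["eef_pos"],st["eef_rot"],w2m(st["eef_pos"]))
print(proj([m2w(-12,y,67) for y in (-104,-52,0,52)],c).round(1))
E
```

```text
[504.67623312 218.57281923 152.16609202] [3.14095395e+00 1.60840308e-03 2.94293901e+00] [-11.07923181   0.18660932 152.16609202]
[[207.9 209. ]
 [264.2 209.1]
 [321.2 209.1]
 [378.2 209.1]]
```

View pics/wrist_5.png

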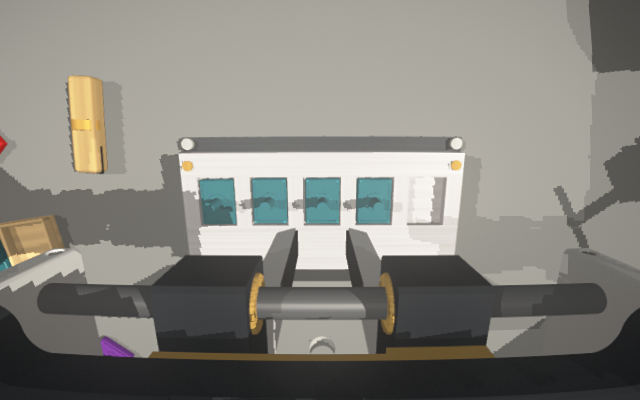

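```bash
python3 - <<'E'
from h import *
p=cv2.imread("pics/wrist_5.png")[:,:,::-1]; crop(p,185,160,415,240,3.4,"pics/w5.png")
E
```

```text
(no output)
```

View pics/w5.png

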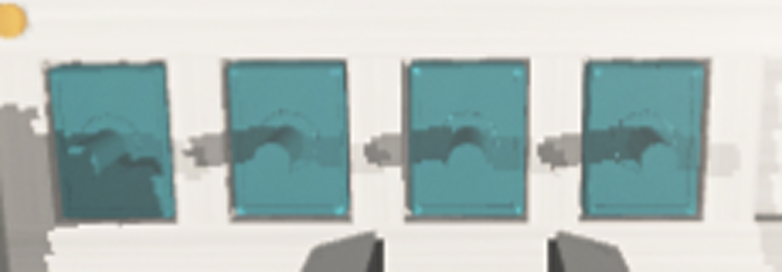

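```bash
python3 - <<'E'
from h import *
st=manip.read_state(); c=cam("wrist",st)
f=lambda u,v:((u+.5)/3.4-.5+185,(v+.5)/3.4-.5+160)
for n,a in [("1",[(50,67),(163,64),(172,218),(60,218)]),("2",[(230,66),(345,63),(349,215),(233,216)]),("3",[(411,64),(526,64),(524,215),(411,216)]),("4",[(587,63),(706,63),(700,215),(586,215)])]:
    W=at_z([f(*u) for u in a],42,c); m=W.mean(0); print(n,m.round(1),w2m(m).round(1),[w2m(x)[:2].round(1) for x in W])
for t in [(467,158),(657,158)]: print(w2m(at_z([f(*t)],67,c)[0]))
E
```

```text
1 [482.  117.3  42. ] [ -13.3 -103.6   42. ] [array([ -35.8, -119.8]), array([-36.6, -86.7]), array([  9.5, -87.1]), array([   9.6, -120.9])]
2 [491.8 168.8  42. ] [-13.8 -51.1  42. ] [array([-36. , -67.3]), array([-36.8, -34.2]), array([  8.5, -34.2]), array([  8.9, -68.8])]
3 [502.1 220.   42. ] [-13.9   1.   42. ] [array([-36.5, -15.3]), array([-36.5,  17.6]), array([ 8.5, 17.7]), array([  8.8, -15.8])]
4 [512.1 270.6  42. ] [-14.1  52.6  42. ] [array([-36.8,  35.1]), array([-36.8,  69.4]), array([ 8.6, 70. ]), array([ 8.6, 36.1])]
[-14.72500707   0.70092456  67.        ]
[-14.71934823  51.56451001  67.        ]
```

Request:
play_rows(
  commands=[
    {"x":0.002,"y":0.02,"z":0,"wx":0,"wy":0,"wz":0,"grip":0.32},
    {"x":0,"y":0.022,"z":0.01,"wx":0,"wy":0,"wz":0,"grip":0.32},
    {"x":0,"y":0.0098,"z":0.025,"wx":0,"wy":0,"wz":0,"grip":0.32},
    {"x":0,"y":0,"z":0.025,"wx":0,"wy":0,"wz":0,"grip":0.32},
    {"x":0,"y":0,"z":0.023,"wx":0,"wy":0,"wz":0,"grip":0.32},
    {"x":0,"y":0,"z":0.012,"wx":0,"wy":0,"wz":0,"grip":0.32},
    {"x":0,"y":0,"z":0.007,"wx":0,"wy":0,"wz":0,"grip":0.32},
    {"x":0,"y":0,"z":0.004,"wx":0,"wy":0,"wz":0,"grip":0.32},
    {"x":0,"y":0,"z":0,"wx":0,"wy":0,"wz":0,"grip":0.32},
    {"x":0,"y":0,"z":0,"wx":0,"wy":0,"wz":0,"grip":0.22},
    {"x":0,"y":0,"z":0,"wx":0,"wy":0,"wz":0,"grip":0.17},
    {"x":0,"y":0,"z":0,"wx":0,"wy":0,"wz":0,"grip":0.13},
    {"x":0,"y":0,"z":0,"wx":0,"wy":0,"wz":0,"grip":0.1},
    {"x":0,"y":0,"z":0,"wx":0,"wy":0,"wz":0,"grip":0.08},
    {"x":0,"y":0,"z":0,"wx":0,"wy":0,"wz":0,"grip":0.06},
    {"x":0,"y":0,"z":0,"wx":0,"wy":0,"wz":0,"grip":0.06},
  ],
  squeeze=6,
)

```text
clock: 14.08
eef_pos: [512.3, 269.8, 45.2]
eef_rot: [3.142, 0.0, 2.943]
wrist_force: [0.8, -0.4, 1.9]
finger_gap: 10.0
```

Request:
play_rows(
  commands=[
    {"x":0,"y":0,"z":-0.002,"wx":0,"wy":0,"wz":0,"grip":0.06},
    {"x":0,"y":0,"z":-0.003,"wx":0,"wy":0,"wz":0,"grip":0.06},
    {"x":0,"y":0,"z":-0.005,"wx":0,"wy":0,"wz":0,"grip":0.06},
    {"x":0,"y":0,"z":-0.008,"wx":0,"wy":0,"wz":0,"grip":0.06},
    {"x":0,"y":0,"z":-0.013,"wx":0,"wy":0,"wz":0,"grip":0.06},
    {"x":0,"y":0,"z":-0.015,"wx":0,"wy":0,"wz":0,"grip":0.06},
    {"x":0,"y":0,"z":-0.014,"wx":0,"wy":0,"wz":0,"grip":0.06},
    {"x":0,"y":0,"z":-0.008,"wx":0,"wy":0,"wz":0,"grip":0.06},
    {"x":0,"y":0,"z":-0.004,"wx":0,"wy":0,"wz":0,"grip":0.06},
    {"x":0,"y":0,"z":0,"wx":0,"wy":0,"wz":0,"grip":0.06},
  ],
  squeeze=6,
)

```text
clock: 15.32
eef_pos: [512.2, 269.8, 117.1]
eef_rot: [-3.142, -0.0, 2.943]
wrist_force: [0.1, 0.2, 0.4]
finger_gap: 9.9
```

```bash
python3 - <<'E'
from h import *
st,p,d=snap("wrist","6"); st,q,d=snap("scene","6"); st,q2,d=snap("top","6")
crop(q,300,60,500,230,3.5,"pics/s6.png"); crop(q2,355,175,520,285,4.5,"pics/t6.png")
E
```

```text
(no output)
```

View pics/wrist_6.png

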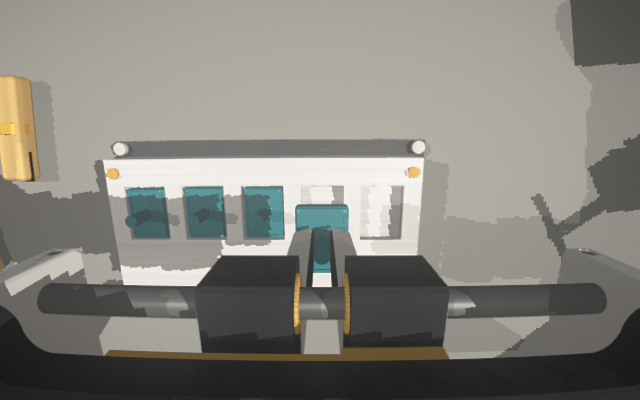

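View pics/s6.png

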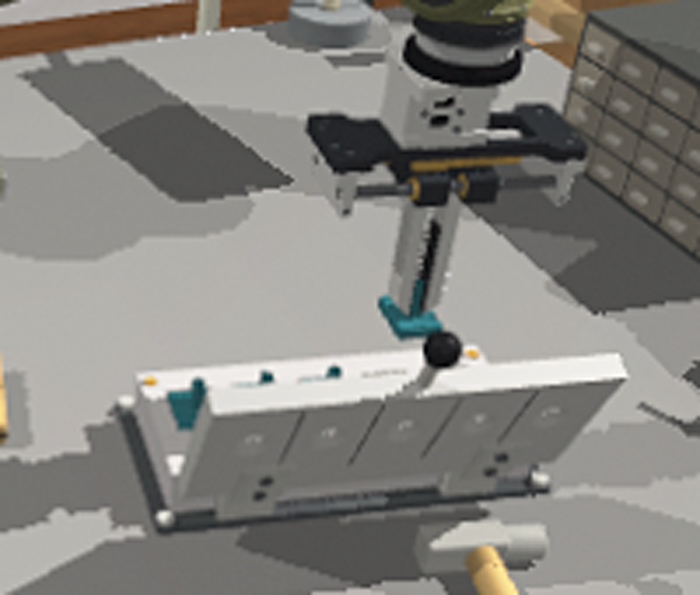

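View pics/t6.png

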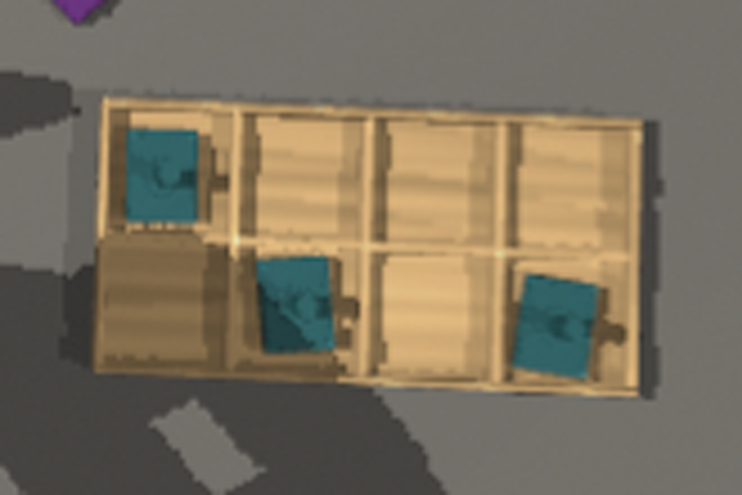

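```bash
cat >> h.py <<'E'
def trayfit(px,z=16):  # px: top-image pixels of corners (+y+x),(+y-x),(-y+x),(-y-x)
    W=at_z(px,z,cam("top"))[:,:2]; L=np.array([[66,128],[-66,128],[66,-128],[-66,-128.]])
    c=W.mean(0); A=L; B=W-c
    th=np.arctan2((A[:,0]*B[:,1]-A[:,1]*B[:,0]).sum(),(A*B).sum())
    R=np.array([[np.cos(th),-np.sin(th)],[np.sin(th),np.cos(th)]])
    return c,th,(W-(A@R.T+c)).round(1),R
E
python3 - <<'E'
from h import *
t=lambda u,v:((u+.5)/5.5-.5+365,(v+.5)/5.5-.5+185)
c,th,res,R=trayfit([t(70,64),t(60,402),t(731,91),t(727,431)])
print(c,np.rad2deg(th),res)
t=lambda u,v:((u+.5)/4.5-.5+355,(v+.5)/4.5-.5+175)
c2,th2,res,_=trayfit([t(101,97),t(93,373),t(642,119),t(638,396)]);print(c2,np.rad2deg(th2),res)
for L in [(-32,94.5),(32,31.5),(-32,-31.5),(32,-31.5),(32,-94.5)]: print(L,(c+R@L).round(1))
# done sprue check in top: tip px c2 crop
t=lambda u,v:((u+.5)/5.5-.5+365,(v+.5)/5.5-.5+185)
E
```

```text
[ 522.9748316  -233.64716415] -3.1962413203226534 [[ 0.6  0.7]
 [-0.4  0.3]
 [-0.1 -0.4]
 [-0.1 -0.6]]
[ 523.33770275 -233.08067177] -3.1755758047848794 [[ 0.4  0.7]
 [-0.3  0.3]
 [-0.4 -0.5]
 [ 0.2 -0.4]]
(-32, 94.5) [ 496.3 -137.5]
(32, 31.5) [ 556.7 -204. ]
(-32, -31.5) [ 489.3 -263.3]
(32, -31.5) [ 553.2 -266.9]
(32, -94.5) [ 549.7 -329.8]
```

Request:
play_rows(
  commands=[
    {"x":-0.0013,"y":-0.008,"z":0,"wx":0,"wy":0,"wz":0,"grip":0.06},
    {"x":-0.0029,"y":-0.018,"z":0,"wx":0,"wy":0,"wz":0,"grip":0.06},
    {"x":-0.0045,"y":-0.028,"z":0,"wx":0,"wy":0,"wz":0,"grip":0.06},
    {"x":-0.0053,"y":-0.0327,"z":0,"wx":0,"wy":0,"wz":0,"grip":0.06},
    {"x":-0.0053,"y":-0.0327,"z":0,"wx":0,"wy":0,"wz":0,"grip":0.06},
    {"x":-0.0053,"y":-0.0327,"z":0,"wx":0,"wy":0,"wz":0,"grip":0.06},
    {"x":-0.0053,"y":-0.0327,"z":0,"wx":0,"wy":0,"wz":0,"grip":0.06},
    {"x":-0.0053,"y":-0.0327,"z":0,"wx":0,"wy":0,"wz":0,"grip":0.06},
    {"x":-0.0053,"y":-0.0327,"z":0,"wx":0,"wy":0,"wz":0,"grip":0.06},
    {"x":-0.0053,"y":-0.0327,"z":0,"wx":0,"wy":0,"wz":0,"grip":0.06},
    {"x":-0.0053,"y":-0.0327,"z":0,"wx":0,"wy":0,"wz":0,"grip":0.06},
    {"x":-0.0053,"y":-0.0327,"z":0,"wx":0,"wy":0,"wz":0,"grip":0.06},
    {"x":-0.0045,"y":-0.028,"z":0,"wx":0,"wy":0,"wz":0,"grip":0.06},
    {"x":-0.0029,"y":-0.018,"z":0,"wx":0,"wy":0,"wz":0,"grip":0.06},
    {"x":-0.0013,"y":-0.008,"z":0,"wx":0,"wy":0,"wz":-2,"grip":0.06},
    {"x":0,"y":0,"z":0,"wx":0,"wy":0,"wz":-3.2,"grip":0.06},
    {"x":0,"y":0,"z":0,"wx":0,"wy":0,"wz":-3,"grip":0.06},
    {"x":0,"y":0,"z":0,"wx":0,"wy":0,"wz":0,"grip":0.06},
  ],
  squeeze=6,
)

```text
clock: 17.73
eef_pos: [496.5, -137.6, 117.1]
eef_rot: [3.142, -0.0, 3.086]
wrist_force: [-0.4, -0.4, 0.0]
finger_gap: 9.8
```

```bash
python3 - <<'E'
from h import *
st,p,d=snap("wrist","7"); st,q,d=snap("scene","7"); st,q2,d=snap("top","7")
crop(q,140,100,340,270,3.5,"pics/s7.png"); crop(q2,355,175,520,285,4.5,"pics/t7.png")
E
```

```text
(no output)
```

View pics/wrist_7.png

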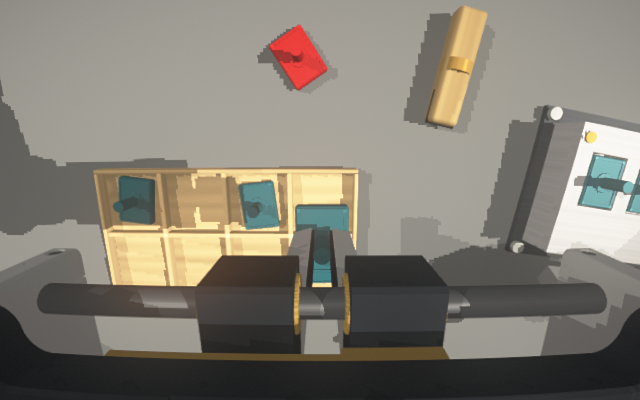

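View pics/s7.png

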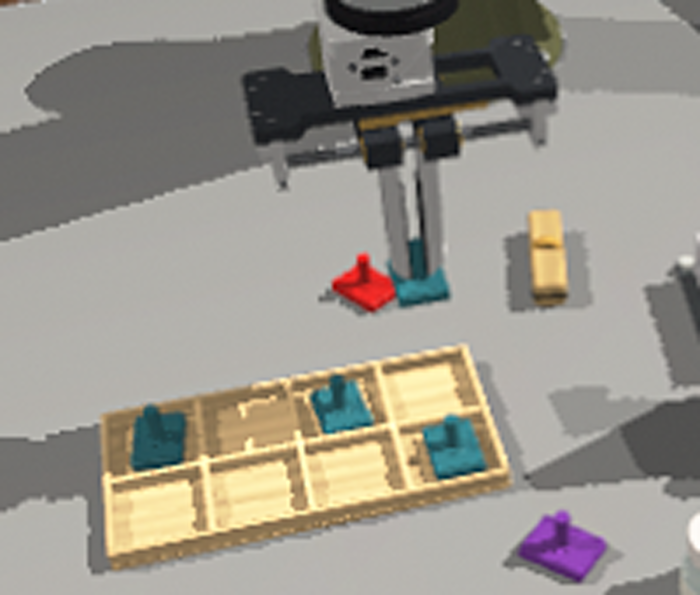

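View pics/t7.png

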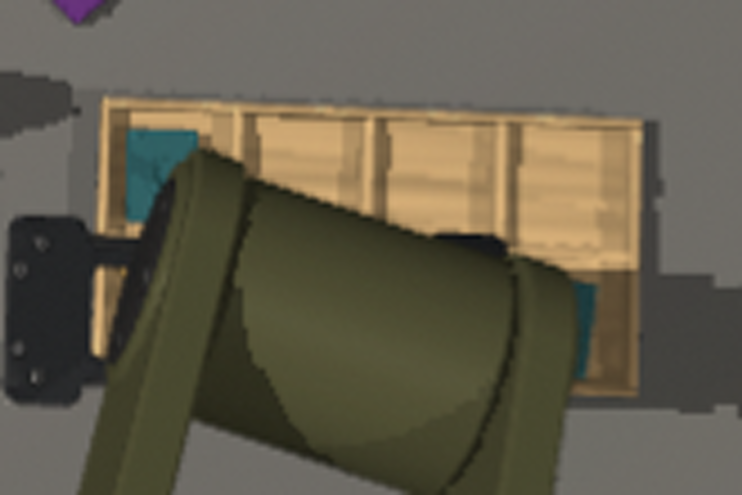

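Request:
play_rows(
  commands=[
    {"x":0,"y":0,"z":0.01,"wx":0,"wy":0,"wz":0,"grip":0.06},
    {"x":0,"y":0,"z":0.02,"wx":0,"wy":0,"wz":0,"grip":0.06},
    {"x":0,"y":0,"z":0.022,"wx":0,"wy":0,"wz":0,"grip":0.06},
    {"x":0,"y":0,"z":0.02,"wx":0,"wy":0,"wz":0,"grip":0.06},
    {"x":0,"y":0,"z":0.014,"wx":0,"wy":0,"wz":0,"grip":0.06},
    {"x":0,"y":0,"z":0.007,"wx":0,"wy":0,"wz":0,"grip":0.06},
    {"x":0,"y":0,"z":0.004,"wx":0,"wy":0,"wz":0,"grip":0.06},
    {"x":0,"y":0,"z":0.003,"wx":0,"wy":0,"wz":0,"grip":0.06},
    {"x":0,"y":0,"z":0,"wx":0,"wy":0,"wz":0,"grip":0.06},
    {"x":0,"y":0,"z":0,"wx":0,"wy":0,"wz":0,"grip":0.06},
  ],
  squeeze=6,
)

```text
clock: 19.12
eef_pos: [496.9, -137.5, 17.5]
eef_rot: [-3.141, 0.001, 3.086]
wrist_force: [0.6, -0.2, -0.1]
finger_gap: 9.6
```

Request:
play_rows(
  commands=[
    {"x":0,"y":0,"z":0.0008,"wx":0,"wy":0,"wz":0,"grip":0.06},
    {"x":0,"y":0,"z":0,"wx":0,"wy":0,"wz":0,"grip":0.1},
    {"x":0,"y":0,"z":0,"wx":0,"wy":0,"wz":0,"grip":0.16},
    {"x":0,"y":0,"z":0,"wx":0,"wy":0,"wz":0,"grip":0.24},
    {"x":0,"y":0,"z":0,"wx":0,"wy":0,"wz":0,"grip":0.3},
    {"x":0,"y":0,"z":-0.01,"wx":0,"wy":0,"wz":0,"grip":0.3},
    {"x":0,"y":0,"z":-0.02,"wx":0,"wy":0,"wz":0,"grip":0.3},
    {"x":0,"y":0,"z":-0.035,"wx":0,"wy":0,"wz":0,"grip":0.3},
    {"x":0,"y":0,"z":-0.03,"wx":0,"wy":0,"wz":4.1,"grip":0.3},
    {"x":0,"y":0,"z":-0.005,"wx":0,"wy":0,"wz":4.1,"grip":0.3},
    {"x":0,"y":0,"z":0,"wx":0,"wy":0,"wz":0,"grip":0.3},
  ],
  squeeze=6,
)

```text
clock: 20.5
eef_pos: [497.0, -137.5, 117.3]
eef_rot: [-3.141, 0.001, 2.944]
wrist_force: [-0.6, -0.7, -0.4]
finger_gap: 28.4
```

```bash
python3 - <<'E'
from h import *
st,p,d=snap("wrist","8");print(st["eef_pos"],st["eef_rot"])
E
```

```text
[ 496.9795514  -137.46703399  117.31518677] [-3.14138047e+00  1.42692917e-03  2.94359239e+00]
```

View pics/wrist_8.png

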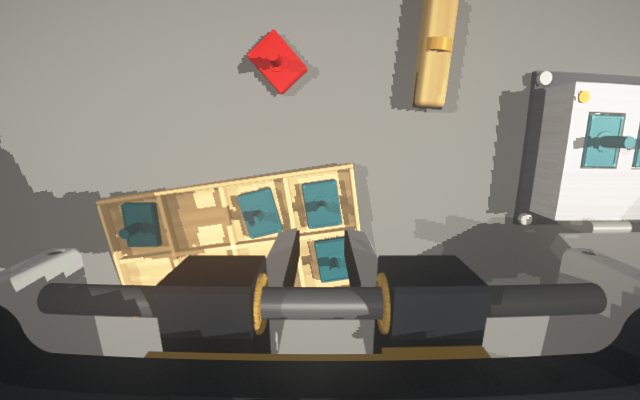

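Request:
play_rows(
  commands=[
    {"x":0.0015,"y":0.008,"z":0,"wx":0,"wy":0,"wz":0,"grip":0.3},
    {"x":0.0033,"y":0.018,"z":0,"wx":0,"wy":0,"wz":0,"grip":0.3},
    {"x":0.0051,"y":0.028,"z":0,"wx":0,"wy":0,"wz":0,"grip":0.3},
    {"x":0.0056,"y":0.0304,"z":0,"wx":0,"wy":0,"wz":0,"grip":0.3},
    {"x":0.0056,"y":0.0304,"z":0,"wx":0,"wy":0,"wz":0,"grip":0.3},
    {"x":0.0056,"y":0.0304,"z":0,"wx":0,"wy":0,"wz":0,"grip":0.3},
    {"x":0.0056,"y":0.0304,"z":0,"wx":0,"wy":0,"wz":0,"grip":0.3},
    {"x":0.0056,"y":0.0304,"z":0,"wx":0,"wy":0,"wz":0,"grip":0.3},
    {"x":0.0056,"y":0.0304,"z":0,"wx":0,"wy":0,"wz":0,"grip":0.3},
    {"x":0.0056,"y":0.0304,"z":0,"wx":0,"wy":0,"wz":0,"grip":0.3},
    {"x":0.0056,"y":0.0304,"z":0,"wx":0,"wy":0,"wz":0,"grip":0.3},
    {"x":0.0051,"y":0.028,"z":0,"wx":0,"wy":0,"wz":0,"grip":0.3},
    {"x":0.0033,"y":0.018,"z":0,"wx":0,"wy":0,"wz":0,"grip":0.3},
    {"x":0.0015,"y":0.008,"z":0,"wx":0,"wy":0,"wz":0,"grip":0.3},
    {"x":0,"y":0,"z":0,"wx":0,"wy":0,"wz":0,"grip":0.3},
    {"x":0,"y":0,"z":0,"wx":0,"wy":0,"wz":0,"grip":0.3},
  ],
  squeeze=6,
)

```text
clock: 22.55
eef_pos: [502.7, 219.0, 116.4]
eef_rot: [-3.141, -0.0, 2.942]
wrist_force: [0.8, -0.7, 0.0]
finger_gap: 27.8
```

Target for wax3 is (502.9, 219.3), so this is in place. Next I descend and grip.

Request:
play_rows(
  commands=[
    {"x":0,"y":0.0003,"z":0.015,"wx":0,"wy":0,"wz":0,"grip":0.3},
    {"x":0,"y":0,"z":0.022,"wx":0,"wy":0,"wz":0,"grip":0.3},
    {"x":0,"y":0,"z":0.018,"wx":0,"wy":0,"wz":0,"grip":0.3},
    {"x":0,"y":0,"z":0.009,"wx":0,"wy":0,"wz":0,"grip":0.3},
    {"x":0,"y":0,"z":0.005,"wx":0,"wy":0,"wz":0,"grip":0.3},
    {"x":0,"y":0,"z":0.0016,"wx":0,"wy":0,"wz":0,"grip":0.3},
    {"x":0,"y":0,"z":0,"wx":0,"wy":0,"wz":0,"grip":0.22},
    {"x":0,"y":0,"z":0,"wx":0,"wy":0,"wz":0,"grip":0.17},
    {"x":0,"y":0,"z":0,"wx":0,"wy":0,"wz":0,"grip":0.13},
    {"x":0,"y":0,"z":0,"wx":0,"wy":0,"wz":0,"grip":0.1},
    {"x":0,"y":0,"z":0,"wx":0,"wy":0,"wz":0,"grip":0.08},
    {"x":0,"y":0,"z":0,"wx":0,"wy":0,"wz":0,"grip":0.06},
    {"x":0,"y":0,"z":0,"wx":0,"wy":0,"wz":0,"grip":0.06},
  ],
  squeeze=6,
)

```text
clock: 24.18
eef_pos: [502.8, 219.9, 45.9]
eef_rot: [3.141, 0.0, 2.943]
wrist_force: [-1.4, -0.5, 2.4]
finger_gap: 10.0
```

Request:
play_rows(
  commands=[
    {"x":0,"y":0,"z":-0.002,"wx":0,"wy":0,"wz":0,"grip":0.06},
    {"x":0,"y":0,"z":-0.003,"wx":0,"wy":0,"wz":0,"grip":0.06},
    {"x":0,"y":0,"z":-0.005,"wx":0,"wy":0,"wz":0,"grip":0.06},
    {"x":0,"y":0,"z":-0.008,"wx":0,"wy":0,"wz":0,"grip":0.06},
    {"x":0,"y":0,"z":-0.013,"wx":0,"wy":0,"wz":0,"grip":0.06},
    {"x":0,"y":0,"z":-0.015,"wx":0,"wy":0,"wz":0,"grip":0.06},
    {"x":0,"y":0,"z":-0.014,"wx":0,"wy":0,"wz":0,"grip":0.06},
    {"x":0,"y":0,"z":-0.008,"wx":0,"wy":0,"wz":0,"grip":0.06},
    {"x":0,"y":0,"z":-0.004,"wx":0,"wy":0,"wz":0,"grip":0.06},
    {"x":0,"y":0,"z":0,"wx":0,"wy":0,"wz":0,"grip":0.06},
  ],
  squeeze=6,
)

```text
clock: 25.42
eef_pos: [502.7, 219.9, 117.8]
eef_rot: [-3.142, -0.0, 2.943]
wrist_force: [0.2, 0.9, -0.3]
finger_gap: 9.7
```

```bash
python3 - <<'E'
from h import *
st,p,d=snap("wrist","9"); st,q2,d=snap("top","9")
crop(q2,355,175,520,285,4.5,"pics/t9.png");print(st["eef_pos"])
E
```

```text
[502.58937228 219.86714121 117.43936046]
```

View pics/wrist_9.png

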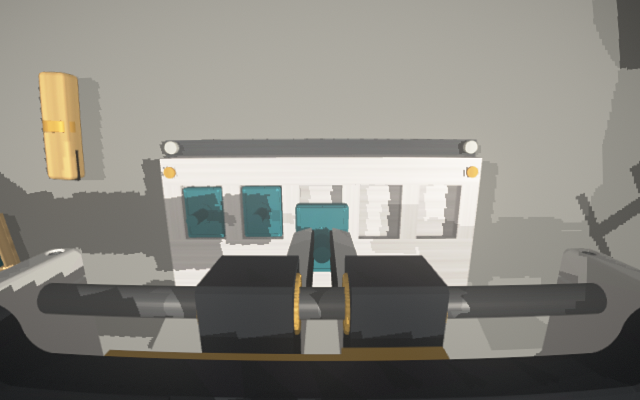

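View pics/t9.png

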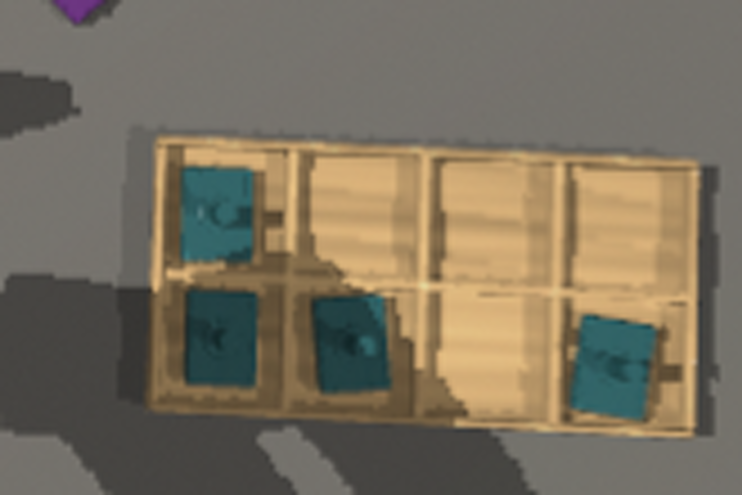

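The tray has been knocked: its corner went from crop (103,98) to (157,137). I'll refit it.

```bash
python3 - <<'E'
from h import *
t=lambda u,v:((u+.5)/4.5-.5+355,(v+.5)/4.5-.5+175)
c,th,res,R=trayfit([t(156,136),t(149,409),t(699,160),t(694,437)])
print(c,np.rad2deg(th),res)
for L in [(-32,94.5),(32,31.5),(-32,-31.5),(32,-31.5),(32,-94.5)]:
    w=c+R@L; d=w-[502.7,219.9]; print(L,w.round(1), "tool",(-d@MX).round(1),(d@MYv).round(1))
E
```

```text
[ 504.29854004 -258.8658812 ] -3.4500463531766457 [[-0.4  0.8]
 [ 0.7 -0.5]
 [-0.7 -0.3]
 [ 0.4 -0.1]]
(-32, 94.5) [ 478.  -162.6] tool -51.4 -379.8
(32, 31.5) [ 538.1 -229.3] tool -123.5 -433.4
(-32, -31.5) [ 470.5 -288.4] tool -68.9 -504.6
(32, -31.5) [ 534.3 -292.2] tool -132.2 -495.8
(32, -94.5) [ 530.6 -355.1] tool -141.0 -558.2
```

Request:
play_rows(
  commands=[
    {"x":-0.0023,"y":-0.008,"z":0,"wx":0,"wy":0,"wz":0,"grip":0.06},
    {"x":-0.0051,"y":-0.018,"z":0,"wx":0,"wy":0,"wz":0,"grip":0.06},
    {"x":-0.008,"y":-0.028,"z":0,"wx":0,"wy":0,"wz":0,"grip":0.06},
    {"x":-0.00927,"y":-0.03254,"z":0,"wx":0,"wy":0,"wz":0,"grip":0.06},
    {"x":-0.00927,"y":-0.03254,"z":0,"wx":0,"wy":0,"wz":0,"grip":0.06},
    {"x":-0.00927,"y":-0.03254,"z":0,"wx":0,"wy":0,"wz":0,"grip":0.06},
    {"x":-0.00927,"y":-0.03254,"z":0,"wx":0,"wy":0,"wz":0,"grip":0.06},
    {"x":-0.00927,"y":-0.03254,"z":0,"wx":0,"wy":0,"wz":0,"grip":0.06},
    {"x":-0.00927,"y":-0.03254,"z":0,"wx":0,"wy":0,"wz":0,"grip":0.06},
    {"x":-0.00927,"y":-0.03254,"z":0,"wx":0,"wy":0,"wz":0,"grip":0.06},
    {"x":-0.00927,"y":-0.03254,"z":0,"wx":0,"wy":0,"wz":0,"grip":0.06},
    {"x":-0.00927,"y":-0.03254,"z":0,"wx":0,"wy":0,"wz":0,"grip":0.06},
    {"x":-0.00927,"y":-0.03254,"z":0,"wx":0,"wy":0,"wz":0,"grip":0.06},
    {"x":-0.008,"y":-0.028,"z":0,"wx":0,"wy":0,"wz":0,"grip":0.06},
    {"x":-0.0051,"y":-0.018,"z":0,"wx":0,"wy":0,"wz":0,"grip":0.06},
    {"x":-0.0023,"y":-0.008,"z":0,"wx":0,"wy":0,"wz":-2,"grip":0.06},
    {"x":0,"y":0,"z":0,"wx":0,"wy":0,"wz":-3,"grip":0.06},
    {"x":0,"y":0,"z":0,"wx":0,"wy":0,"wz":-3,"grip":0.06},
    {"x":0,"y":0,"z":0,"wx":0,"wy":0,"wz":0,"grip":0.06},
  ],
  squeeze=6,
)

```text
clock: 27.9
eef_pos: [538.1, -229.5, 117.7]
eef_rot: [3.142, -0.0, 3.082]
wrist_force: [-0.1, 0.4, -0.9]
finger_gap: 9.6
```

```bash
python3 - <<'E'
from h import *
st,p,d=snap("wrist","10"); print(st["eef_pos"],st["eef_rot"])
c=np.array([504.3,-258.9]);th=np.deg2rad(-3.45);R=np.array([[np.cos(th),-np.sin(th)],[np.sin(th),np.cos(th)]])
for u in proj([np.r_[c+R@L,16] for L in [(-66,128),(-66,-128),(-66,0),(-66,63),(0,0)]],cam("wrist",st)):
    cv2.circle(p,tuple(int(round(x)) for x in u),2,(255,0,0),-1)
cv2.imwrite("pics/w10.png",p[:,:,::-1])
E
```

```text
[ 538.07607234 -229.53057149  117.70477299] [ 3.14152369e+00 -1.35923551e-04  3.08236604e+00]
```

View pics/w10.png

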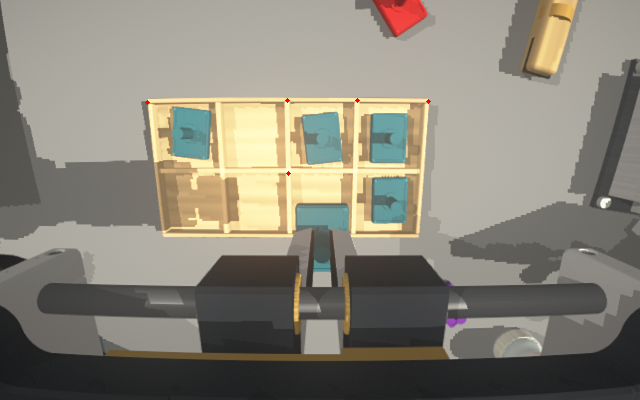

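The tray fit projects onto its corners in the wrist view as well (red dots). I'll lower, release and rise.

Request:
play_rows(
  commands=[
    {"x":0,"y":0,"z":0.01,"wx":0,"wy":0,"wz":0,"grip":0.06},
    {"x":0,"y":0,"z":0.02,"wx":0,"wy":0,"wz":0,"grip":0.06},
    {"x":0,"y":0,"z":0.022,"wx":0,"wy":0,"wz":0,"grip":0.06},
    {"x":0,"y":0,"z":0.02,"wx":0,"wy":0,"wz":0,"grip":0.06},
    {"x":0,"y":0,"z":0.014,"wx":0,"wy":0,"wz":0,"grip":0.06},
    {"x":0,"y":0,"z":0.007,"wx":0,"wy":0,"wz":0,"grip":0.06},
    {"x":0,"y":0,"z":0.004,"wx":0,"wy":0,"wz":0,"grip":0.06},
    {"x":0,"y":0,"z":0.003,"wx":0,"wy":0,"wz":0,"grip":0.06},
    {"x":0,"y":0,"z":0.0006,"wx":0,"wy":0,"wz":0,"grip":0.06},
    {"x":0,"y":0,"z":0,"wx":0,"wy":0,"wz":0,"grip":0.06},
    {"x":0,"y":0,"z":0,"wx":0,"wy":0,"wz":0,"grip":0.1},
    {"x":0,"y":0,"z":0,"wx":0,"wy":0,"wz":0,"grip":0.16},
    {"x":0,"y":0,"z":0,"wx":0,"wy":0,"wz":0,"grip":0.24},
    {"x":0,"y":0,"z":0,"wx":0,"wy":0,"wz":0,"grip":0.3},
  ],
  squeeze=6,
)

```text
clock: 29.7
eef_pos: [538.4, -229.3, 17.2]
eef_rot: [-3.142, 0.0, 3.083]
wrist_force: [-0.1, -1.1, -0.3]
finger_gap: 26.6
```

Request:
play_rows(
  commands=[
    {"x":0,"y":0,"z":-0.01,"wx":0,"wy":0,"wz":0,"grip":0.3},
    {"x":0,"y":0,"z":-0.02,"wx":0,"wy":0,"wz":0,"grip":0.3},
    {"x":0,"y":0,"z":-0.035,"wx":0,"wy":0,"wz":0,"grip":0.3},
    {"x":0,"y":0,"z":-0.03,"wx":0,"wy":0,"wz":4,"grip":0.3},
    {"x":0,"y":0,"z":-0.005,"wx":0,"wy":0,"wz":4,"grip":0.3},
    {"x":0,"y":0,"z":0,"wx":0,"wy":0,"wz":0,"grip":0.3},
  ],
  squeeze=6,
)

```text
clock: 30.45
eef_pos: [538.6, -229.4, 118.2]
eef_rot: [-3.141, 0.001, 2.944]
wrist_force: [0.7, -0.4, -0.0]
finger_gap: 27.9
```

```bash
python3 - <<'E'
from h import *
st,p,d=snap("wrist","11"); print(st["eef_pos"],st["eef_rot"])
for y in (-52,-104):
    w=m2w(-13,y+.6,0)[:2]; d=w-st["eef_pos"][:2]; print(y,w,(-d@MX).round(1),(d@MYv).round(1))
E
```

```text
[ 538.55161026 -229.41688919  118.15527872] [-3.14121820e+00  1.35299237e-03  2.94351168e+00]
-52 [492.59688743 168.38360705] 123.7 380.9
-104 [482.31870573 117.40950597] 123.7 328.9
```

View pics/wrist_11.png

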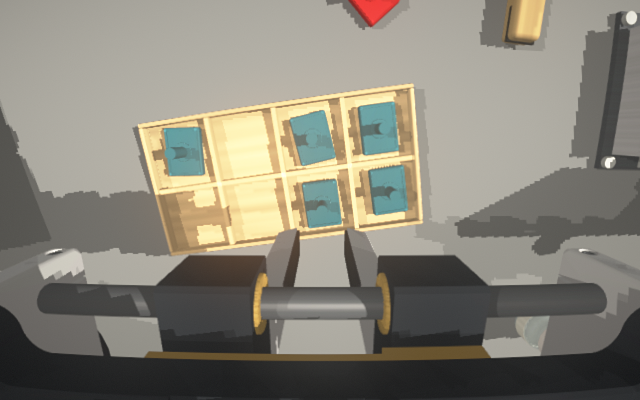

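Request:
play_rows(
  commands=[
    {"x":0.0026,"y":0.008,"z":0,"wx":0,"wy":0,"wz":0,"grip":0.3},
    {"x":0.0058,"y":0.018,"z":0,"wx":0,"wy":0,"wz":0,"grip":0.3},
    {"x":0.0091,"y":0.028,"z":0,"wx":0,"wy":0,"wz":0,"grip":0.3},
    {"x":0.00983,"y":0.03032,"z":0,"wx":0,"wy":0,"wz":0,"grip":0.3},
    {"x":0.00983,"y":0.03032,"z":0,"wx":0,"wy":0,"wz":0,"grip":0.3},
    {"x":0.00983,"y":0.03032,"z":0,"wx":0,"wy":0,"wz":0,"grip":0.3},
    {"x":0.00983,"y":0.03032,"z":0,"wx":0,"wy":0,"wz":0,"grip":0.3},
    {"x":0.00983,"y":0.03032,"z":0,"wx":0,"wy":0,"wz":0,"grip":0.3},
    {"x":0.00983,"y":0.03032,"z":0,"wx":0,"wy":0,"wz":0,"grip":0.3},
    {"x":0.00983,"y":0.03032,"z":0,"wx":0,"wy":0,"wz":0,"grip":0.3},
    {"x":0.00983,"y":0.03032,"z":0,"wx":0,"wy":0,"wz":0,"grip":0.3},
    {"x":0.00983,"y":0.03032,"z":0,"wx":0,"wy":0,"wz":0,"grip":0.3},
    {"x":0.0091,"y":0.028,"z":0,"wx":0,"wy":0,"wz":0,"grip":0.3},
    {"x":0.0058,"y":0.018,"z":0,"wx":0,"wy":0,"wz":0,"grip":0.3},
    {"x":0.0026,"y":0.008,"z":0,"wx":0,"wy":0,"wz":0,"grip":0.3},
    {"x":0,"y":0,"z":0,"wx":0,"wy":0,"wz":0,"grip":0.3},
    {"x":0,"y":0,"z":0,"wx":0,"wy":0,"wz":0,"grip":0.3},
  ],
  squeeze=6,
)

```text
clock: 32.62
eef_pos: [492.5, 167.8, 117.1]
eef_rot: [-3.141, -0.0, 2.942]
wrist_force: [0.1, -0.9, 0.9]
finger_gap: 28.2
```

Request:
play_rows(
  commands=[
    {"x":0,"y":0.0005,"z":0.015,"wx":0,"wy":0,"wz":0,"grip":0.3},
    {"x":0,"y":0,"z":0.022,"wx":0,"wy":0,"wz":0,"grip":0.3},
    {"x":0,"y":0,"z":0.018,"wx":0,"wy":0,"wz":0,"grip":0.3},
    {"x":0,"y":0,"z":0.009,"wx":0,"wy":0,"wz":0,"grip":0.3},
    {"x":0,"y":0,"z":0.005,"wx":0,"wy":0,"wz":0,"grip":0.3},
    {"x":0,"y":0,"z":0.002,"wx":0,"wy":0,"wz":0,"grip":0.3},
    {"x":0,"y":0,"z":0,"wx":0,"wy":0,"wz":0,"grip":0.22},
    {"x":0,"y":0,"z":0,"wx":0,"wy":0,"wz":0,"grip":0.17},
    {"x":0,"y":0,"z":0,"wx":0,"wy":0,"wz":0,"grip":0.13},
    {"x":0,"y":0,"z":0,"wx":0,"wy":0,"wz":0,"grip":0.1},
    {"x":0,"y":0,"z":0,"wx":0,"wy":0,"wz":0,"grip":0.08},
    {"x":0,"y":0,"z":0,"wx":0,"wy":0,"wz":0,"grip":0.06},
    {"x":0,"y":0,"z":0,"wx":0,"wy":0,"wz":0,"grip":0.06},
  ],
  squeeze=6,
)

```text
clock: 34.25
eef_pos: [492.6, 168.9, 46.3]
eef_rot: [3.142, 0.0, 2.943]
wrist_force: [-0.5, -0.3, 3.3]
finger_gap: 9.7
```

Request:
play_rows(
  commands=[
    {"x":0,"y":0,"z":-0.002,"wx":0,"wy":0,"wz":0,"grip":0.06},
    {"x":0,"y":0,"z":-0.003,"wx":0,"wy":0,"wz":0,"grip":0.06},
    {"x":0,"y":0,"z":-0.005,"wx":0,"wy":0,"wz":0,"grip":0.06},
    {"x":0,"y":0,"z":-0.008,"wx":0,"wy":0,"wz":0,"grip":0.06},
    {"x":0,"y":0,"z":-0.013,"wx":0,"wy":0,"wz":0,"grip":0.06},
    {"x":0,"y":0,"z":-0.015,"wx":0,"wy":0,"wz":0,"grip":0.06},
    {"x":0,"y":0,"z":-0.014,"wx":0,"wy":0,"wz":0,"grip":0.06},
    {"x":0,"y":0,"z":-0.008,"wx":0,"wy":0,"wz":0,"grip":0.06},
    {"x":0,"y":0,"z":-0.004,"wx":0,"wy":0,"wz":0,"grip":0.06},
    {"x":0,"y":0,"z":0,"wx":0,"wy":0,"wz":0,"grip":0.06},
  ],
  squeeze=6,
)

```text
clock: 35.5
eef_pos: [492.5, 168.9, 118.1]
eef_rot: [-3.142, -0.0, 2.943]
wrist_force: [0.0, 0.1, 0.0]
finger_gap: 9.6
```

```bash
python3 - <<'E'
from h import *
st,p,d=snap("wrist","12"); st,q2,d=snap("top","12")
crop(q2,355,175,520,285,4.5,"pics/t12.png");print(st["eef_pos"])
c=np.array([504.3,-258.9]);th=np.deg2rad(-3.45);R=np.array([[np.cos(th),-np.sin(th)],[np.sin(th),np.cos(th)]])
for L in [(-32,-31.5),(32,-31.5),(32,-94.5)]:
    w=c+R@L; d=w-st["eef_pos"][:2]; print(L,w.round(1), "tool",(-d@MX).round(1),(d@MYv).round(1))
E
```

```text
[492.37597902 168.89939639 117.88276127]
(-32, -31.5) [ 470.5 -288.4] tool -68.9 -452.6
(32, -31.5) [ 534.3 -292.3] tool -132.3 -443.8
(32, -94.5) [ 530.6 -355.2] tool -141.0 -506.2
```

View pics/wrist_12.png

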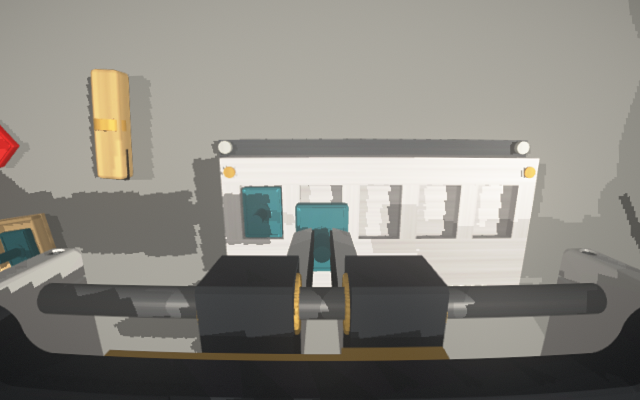

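View pics/t12.png

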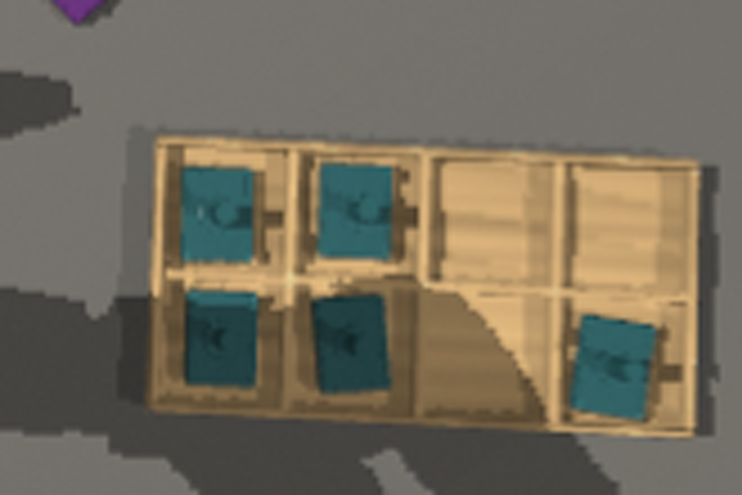

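Request:
play_rows(
  commands=[
    {"x":-0.0024,"y":-0.008,"z":0,"wx":0,"wy":0,"wz":0,"grip":0.06},
    {"x":-0.0054,"y":-0.018,"z":0,"wx":0,"wy":0,"wz":0,"grip":0.06},
    {"x":-0.0083,"y":-0.028,"z":0,"wx":0,"wy":0,"wz":0,"grip":0.06},
    {"x":-0.00909,"y":-0.03053,"z":0,"wx":0,"wy":0,"wz":0,"grip":0.06},
    {"x":-0.00909,"y":-0.03053,"z":0,"wx":0,"wy":0,"wz":0,"grip":0.06},
    {"x":-0.00909,"y":-0.03053,"z":0,"wx":0,"wy":0,"wz":0,"grip":0.06},
    {"x":-0.00909,"y":-0.03053,"z":0,"wx":0,"wy":0,"wz":0,"grip":0.06},
    {"x":-0.00909,"y":-0.03053,"z":0,"wx":0,"wy":0,"wz":0,"grip":0.06},
    {"x":-0.00909,"y":-0.03053,"z":0,"wx":0,"wy":0,"wz":0,"grip":0.06},
    {"x":-0.00909,"y":-0.03053,"z":0,"wx":0,"wy":0,"wz":0,"grip":0.06},
    {"x":-0.00909,"y":-0.03053,"z":0,"wx":0,"wy":0,"wz":0,"grip":0.06},
    {"x":-0.00909,"y":-0.03053,"z":0,"wx":0,"wy":0,"wz":0,"grip":0.06},
    {"x":-0.00909,"y":-0.03053,"z":0,"wx":0,"wy":0,"wz":0,"grip":0.06},
    {"x":-0.00909,"y":-0.03053,"z":0,"wx":0,"wy":0,"wz":0,"grip":0.06},
    {"x":-0.0083,"y":-0.028,"z":0,"wx":0,"wy":0,"wz":0,"grip":0.06},
    {"x":-0.0054,"y":-0.018,"z":0,"wx":0,"wy":0,"wz":0,"grip":0.06},
    {"x":-0.0024,"y":-0.008,"z":0,"wx":0,"wy":0,"wz":-2,"grip":0.06},
    {"x":0,"y":0,"z":0,"wx":0,"wy":0,"wz":-3,"grip":0.06},
    {"x":0,"y":0,"z":0,"wx":0,"wy":0,"wz":-3,"grip":0.06},
    {"x":0,"y":0,"z":0,"wx":0,"wy":0,"wz":0,"grip":0.06},
  ],
  squeeze=6,
)

```text
clock: 38.1
eef_pos: [534.3, -292.5, 118.1]
eef_rot: [3.141, -0.0, 3.082]
wrist_force: [-0.6, -0.5, -0.7]
finger_gap: 9.7
```

```bash
python3 - <<'E'
from h import *
st,p,d=snap("wrist","13"); print(st["eef_pos"],st["eef_rot"])
c=np.array([504.3,-258.9]);th=np.deg2rad(-3.45);R=np.array([[np.cos(th),-np.sin(th)],[np.sin(th),np.cos(th)]])
for u in proj([np.r_[c+R@L,16] for L in [(-66,128),(-66,-128),(-66,0),(-66,63),(0,0)]],cam("wrist",st)):
    cv2.circle(p,tuple(int(round(x)) for x in u),2,(255,0,0),-1)
cv2.imwrite("pics/w13.png",p[:,:,::-1])
E
```

```text
[ 534.27700866 -292.52968145  118.07836548] [ 3.14147599e+00 -1.98777025e-04  3.08232848e+00]
```

View pics/w13.png

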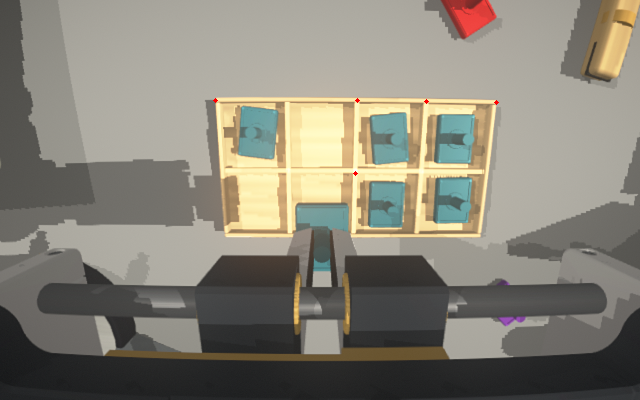

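Request:
play_rows(
  commands=[
    {"x":0,"y":0,"z":0.01,"wx":0,"wy":0,"wz":0,"grip":0.06},
    {"x":0,"y":0,"z":0.02,"wx":0,"wy":0,"wz":0,"grip":0.06},
    {"x":0,"y":0,"z":0.022,"wx":0,"wy":0,"wz":0,"grip":0.06},
    {"x":0,"y":0,"z":0.02,"wx":0,"wy":0,"wz":0,"grip":0.06},
    {"x":0,"y":0,"z":0.014,"wx":0,"wy":0,"wz":0,"grip":0.06},
    {"x":0,"y":0,"z":0.007,"wx":0,"wy":0,"wz":0,"grip":0.06},
    {"x":0,"y":0,"z":0.004,"wx":0,"wy":0,"wz":0,"grip":0.06},
    {"x":0,"y":0,"z":0.003,"wx":0,"wy":0,"wz":0,"grip":0.06},
    {"x":0,"y":0,"z":0.0006,"wx":0,"wy":0,"wz":0,"grip":0.06},
    {"x":0,"y":0,"z":0,"wx":0,"wy":0,"wz":0,"grip":0.06},
    {"x":0,"y":0,"z":0,"wx":0,"wy":0,"wz":0,"grip":0.1},
    {"x":0,"y":0,"z":0,"wx":0,"wy":0,"wz":0,"grip":0.16},
    {"x":0,"y":0,"z":0,"wx":0,"wy":0,"wz":0,"grip":0.24},
    {"x":0,"y":0,"z":0,"wx":0,"wy":0,"wz":0,"grip":0.3},
  ],
  squeeze=6,
)

```text
clock: 39.9
eef_pos: [534.6, -292.3, 17.6]
eef_rot: [-3.142, 0.0, 3.083]
wrist_force: [-0.2, -0.5, -0.2]
finger_gap: 27.2
```

Request:
play_rows(
  commands=[
    {"x":0,"y":0,"z":-0.01,"wx":0,"wy":0,"wz":0,"grip":0.3},
    {"x":0,"y":0,"z":-0.02,"wx":0,"wy":0,"wz":0,"grip":0.3},
    {"x":0,"y":0,"z":-0.035,"wx":0,"wy":0,"wz":0,"grip":0.3},
    {"x":0,"y":0,"z":-0.03,"wx":0,"wy":0,"wz":4,"grip":0.3},
    {"x":0,"y":0,"z":-0.005,"wx":0,"wy":0,"wz":4,"grip":0.3},
    {"x":0,"y":0,"z":0,"wx":0,"wy":0,"wz":0,"grip":0.3},
  ],
  squeeze=6,
)

```text
clock: 40.65
eef_pos: [534.9, -292.5, 119.4]
eef_rot: [-3.141, 0.002, 2.944]
wrist_force: [-0.1, 0.0, 1.2]
finger_gap: 28.4
```

```bash
python3 - <<'E'
from h import *
st,p,d=snap("wrist","14"); print(st["eef_pos"],st["eef_rot"])
for y in (-104,):
    w=m2w(-13,y+.6,0)[:2]; d=w-st["eef_pos"][:2]; print(y,w,(-d@MX).round(1),(d@MYv).round(1))
E
```

```text
[ 534.92858297 -292.45588412  119.36214036] [-3.14075345e+00  2.11198545e-03  2.94357021e+00]
-104 [482.31870573 117.40950597] 132.6 391.4
```

View pics/wrist_14.png

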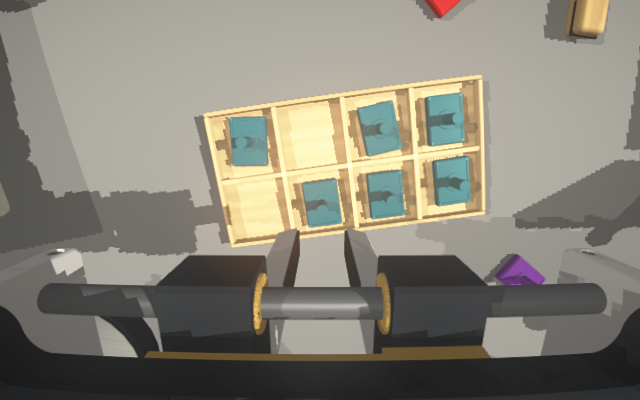

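Request:
play_rows(
  commands=[
    {"x":0.0027,"y":0.008,"z":0,"wx":0,"wy":0,"wz":0,"grip":0.3},
    {"x":0.0061,"y":0.018,"z":0,"wx":0,"wy":0,"wz":0,"grip":0.3},
    {"x":0.0095,"y":0.028,"z":0,"wx":0,"wy":0,"wz":0,"grip":0.3},
    {"x":0.01065,"y":0.0315,"z":0,"wx":0,"wy":0,"wz":0,"grip":0.3},
    {"x":0.01065,"y":0.0315,"z":0,"wx":0,"wy":0,"wz":0,"grip":0.3},
    {"x":0.01065,"y":0.0315,"z":0,"wx":0,"wy":0,"wz":0,"grip":0.3},
    {"x":0.01065,"y":0.0315,"z":0,"wx":0,"wy":0,"wz":0,"grip":0.3},
    {"x":0.01065,"y":0.0315,"z":0,"wx":0,"wy":0,"wz":0,"grip":0.3},
    {"x":0.01065,"y":0.0315,"z":0,"wx":0,"wy":0,"wz":0,"grip":0.3},
    {"x":0.01065,"y":0.0315,"z":0,"wx":0,"wy":0,"wz":0,"grip":0.3},
    {"x":0.01065,"y":0.0315,"z":0,"wx":0,"wy":0,"wz":0,"grip":0.3},
    {"x":0.01065,"y":0.0315,"z":0,"wx":0,"wy":0,"wz":0,"grip":0.3},
    {"x":0.0095,"y":0.028,"z":0,"wx":0,"wy":0,"wz":0,"grip":0.3},
    {"x":0.0061,"y":0.018,"z":0,"wx":0,"wy":0,"wz":0,"grip":0.3},
    {"x":0.0027,"y":0.008,"z":0,"wx":0,"wy":0,"wz":0,"grip":0.3},
    {"x":0,"y":0,"z":0,"wx":0,"wy":0,"wz":0,"grip":0.3},
    {"x":0,"y":0,"z":0,"wx":0,"wy":0,"wz":0,"grip":0.3},
  ],
  squeeze=6,
)

```text
clock: 42.82
eef_pos: [481.9, 117.2, 117.5]
eef_rot: [-3.142, -0.0, 2.943]
wrist_force: [0.3, -0.4, 0.3]
finger_gap: 28.1
```

Request:
play_rows(
  commands=[
    {"x":0,"y":0.0002,"z":0.015,"wx":0,"wy":0,"wz":0,"grip":0.3},
    {"x":0,"y":0,"z":0.022,"wx":0,"wy":0,"wz":0,"grip":0.3},
    {"x":0,"y":0,"z":0.018,"wx":0,"wy":0,"wz":0,"grip":0.3},
    {"x":0,"y":0,"z":0.009,"wx":0,"wy":0,"wz":0,"grip":0.3},
    {"x":0,"y":0,"z":0.005,"wx":0,"wy":0,"wz":0,"grip":0.3},
    {"x":0,"y":0,"z":0.002,"wx":0,"wy":0,"wz":0,"grip":0.3},
    {"x":0,"y":0,"z":0,"wx":0,"wy":0,"wz":0,"grip":0.22},
    {"x":0,"y":0,"z":0,"wx":0,"wy":0,"wz":0,"grip":0.17},
    {"x":0,"y":0,"z":0,"wx":0,"wy":0,"wz":0,"grip":0.13},
    {"x":0,"y":0,"z":0,"wx":0,"wy":0,"wz":0,"grip":0.1},
    {"x":0,"y":0,"z":0,"wx":0,"wy":0,"wz":0,"grip":0.08},
    {"x":0,"y":0,"z":0,"wx":0,"wy":0,"wz":0,"grip":0.06},
    {"x":0,"y":0,"z":0,"wx":0,"wy":0,"wz":0,"grip":0.06},
  ],
  squeeze=6,
)

```text
clock: 44.45
eef_pos: [482.1, 117.9, 46.7]
eef_rot: [3.142, 0.0, 2.943]
wrist_force: [-0.7, -0.9, 3.2]
finger_gap: 9.5
```

Request:
play_rows(
  commands=[
    {"x":0,"y":0,"z":-0.002,"wx":0,"wy":0,"wz":0,"grip":0.06},
    {"x":0,"y":0,"z":-0.003,"wx":0,"wy":0,"wz":0,"grip":0.06},
    {"x":0,"y":0,"z":-0.005,"wx":0,"wy":0,"wz":0,"grip":0.06},
    {"x":0,"y":0,"z":-0.008,"wx":0,"wy":0,"wz":0,"grip":0.06},
    {"x":0,"y":0,"z":-0.013,"wx":0,"wy":0,"wz":0,"grip":0.06},
    {"x":0,"y":0,"z":-0.015,"wx":0,"wy":0,"wz":0,"grip":0.06},
    {"x":0,"y":0,"z":-0.014,"wx":0,"wy":0,"wz":0,"grip":0.06},
    {"x":0,"y":0,"z":-0.008,"wx":0,"wy":0,"wz":0,"grip":0.06},
    {"x":0,"y":0,"z":-0.004,"wx":0,"wy":0,"wz":0,"grip":0.06},
    {"x":0,"y":0,"z":0,"wx":0,"wy":0,"wz":0,"grip":0.06},
  ],
  squeeze=6,
)

```text
clock: 45.7
eef_pos: [481.9, 117.9, 118.5]
eef_rot: [-3.142, -0.0, 2.943]
wrist_force: [-0.3, -0.2, -0.4]
finger_gap: 10.3
```

```bash
python3 - <<'E'
from h import *
st,p,d=snap("wrist","15"); st,q2,d=snap("top","15")
crop(q2,355,175,520,285,4.5,"pics/t15.png");print(st["eef_pos"])
c=np.array([504.3,-258.9]);th=np.deg2rad(-3.45);R=np.array([[np.cos(th),-np.sin(th)],[np.sin(th),np.cos(th)]])
for L in [(-32,-31.5),(32,-94.5)]:
    w=c+R@L; d=w-st["eef_pos"][:2]; print(L,w.round(1), "tool",(-d@MX).round(1),(d@MYv).round(1))
E
```

```text
[481.81193669 117.84354728 118.27584802]
(-32, -31.5) [ 470.5 -288.4] tool -69.2 -400.5
(32, -94.5) [ 530.6 -355.2] tool -141.3 -454.0
```

View pics/wrist_15.png

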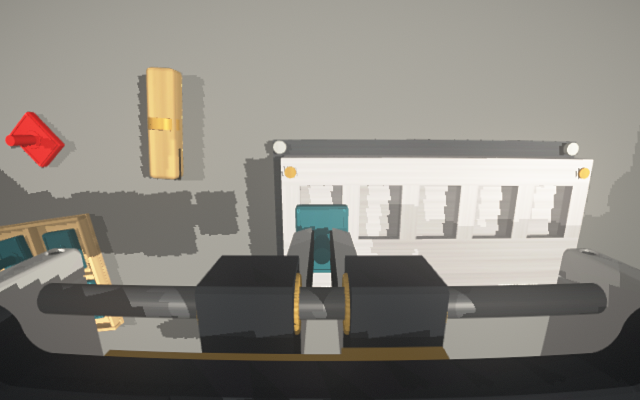

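View pics/t15.png

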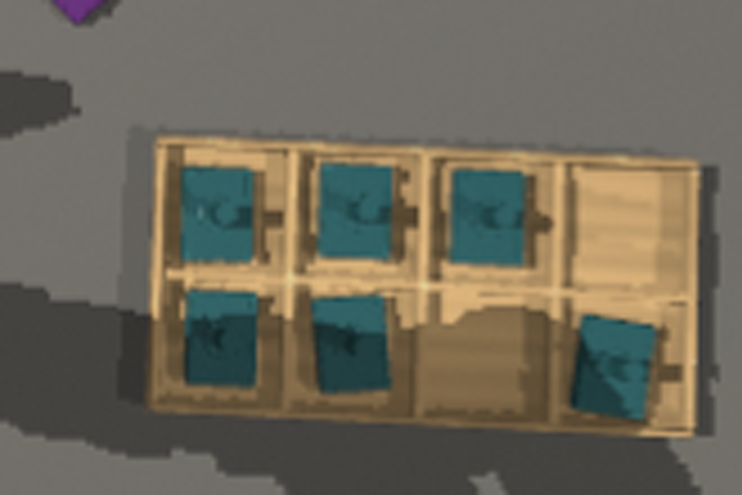

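Request:
play_rows(
  commands=[
    {"x":-0.0014,"y":-0.008,"z":0,"wx":0,"wy":0,"wz":0,"grip":0.06},
    {"x":-0.0031,"y":-0.018,"z":0,"wx":0,"wy":0,"wz":0,"grip":0.06},
    {"x":-0.0048,"y":-0.028,"z":0,"wx":0,"wy":0,"wz":0,"grip":0.06},
    {"x":-0.0056,"y":-0.0325,"z":0,"wx":0,"wy":0,"wz":0,"grip":0.06},
    {"x":-0.0056,"y":-0.0325,"z":0,"wx":0,"wy":0,"wz":0,"grip":0.06},
    {"x":-0.0056,"y":-0.0325,"z":0,"wx":0,"wy":0,"wz":0,"grip":0.06},
    {"x":-0.0056,"y":-0.0325,"z":0,"wx":0,"wy":0,"wz":0,"grip":0.06},
    {"x":-0.0056,"y":-0.0325,"z":0,"wx":0,"wy":0,"wz":0,"grip":0.06},
    {"x":-0.0056,"y":-0.0325,"z":0,"wx":0,"wy":0,"wz":0,"grip":0.06},
    {"x":-0.0056,"y":-0.0325,"z":0,"wx":0,"wy":0,"wz":0,"grip":0.06},
    {"x":-0.0056,"y":-0.0325,"z":0,"wx":0,"wy":0,"wz":0,"grip":0.06},
    {"x":-0.0056,"y":-0.0325,"z":0,"wx":0,"wy":0,"wz":0,"grip":0.06},
    {"x":-0.0048,"y":-0.028,"z":0,"wx":0,"wy":0,"wz":0,"grip":0.06},
    {"x":-0.0031,"y":-0.018,"z":0,"wx":0,"wy":0,"wz":0,"grip":0.06},
    {"x":-0.0014,"y":-0.008,"z":0,"wx":0,"wy":0,"wz":-2,"grip":0.06},
    {"x":0,"y":0,"z":0,"wx":0,"wy":0,"wz":-3,"grip":0.06},
    {"x":0,"y":0,"z":0,"wx":0,"wy":0,"wz":-3,"grip":0.06},
    {"x":0,"y":0,"z":0,"wx":0,"wy":0,"wz":0,"grip":0.06},
  ],
  squeeze=6,
)

```text
clock: 48.05
eef_pos: [470.3, -288.6, 118.5]
eef_rot: [3.142, -0.0, 3.082]
wrist_force: [0.5, 0.1, 0.3]
finger_gap: 9.5
```

```bash
python3 - <<'E'
from h import *
st,p,d=snap("wrist","16"); print(st["eef_pos"],st["eef_rot"])
c=np.array([504.3,-258.9]);th=np.deg2rad(-3.45);R=np.array([[np.cos(th),-np.sin(th)],[np.sin(th),np.cos(th)]])
for u in proj([np.r_[c+R@L,16] for L in [(-66,128),(-66,-128),(-66,0),(-66,63),(0,0)]],cam("wrist",st)):
    cv2.circle(p,tuple(int(round(x)) for x in u),2,(255,0,0),-1)
cv2.imwrite("pics/w16.png",p[:,:,::-1])
E
```

```text
[ 470.32196446 -288.60070524  118.48919723] [ 3.14150782e+00 -1.89824442e-04  3.08234198e+00]
```

View pics/w16.png

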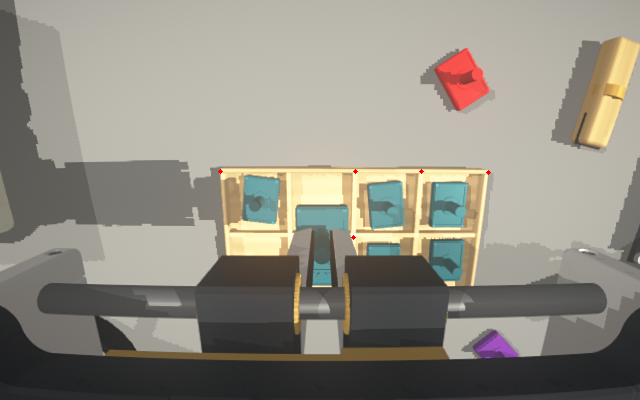

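Request:
play_rows(
  commands=[
    {"x":0,"y":0,"z":0.01,"wx":0,"wy":0,"wz":0,"grip":0.06},
    {"x":0,"y":0,"z":0.02,"wx":0,"wy":0,"wz":0,"grip":0.06},
    {"x":0,"y":0,"z":0.022,"wx":0,"wy":0,"wz":0,"grip":0.06},
    {"x":0,"y":0,"z":0.02,"wx":0,"wy":0,"wz":0,"grip":0.06},
    {"x":0,"y":0,"z":0.014,"wx":0,"wy":0,"wz":0,"grip":0.06},
    {"x":0,"y":0,"z":0.007,"wx":0,"wy":0,"wz":0,"grip":0.06},
    {"x":0,"y":0,"z":0.004,"wx":0,"wy":0,"wz":0,"grip":0.06},
    {"x":0,"y":0,"z":0.003,"wx":0,"wy":0,"wz":0,"grip":0.06},
    {"x":0,"y":0,"z":0.0006,"wx":0,"wy":0,"wz":0,"grip":0.06},
    {"x":0,"y":0,"z":0,"wx":0,"wy":0,"wz":0,"grip":0.06},
    {"x":0,"y":0,"z":0,"wx":0,"wy":0,"wz":0,"grip":0.1},
    {"x":0,"y":0,"z":0,"wx":0,"wy":0,"wz":0,"grip":0.16},
    {"x":0,"y":0,"z":0,"wx":0,"wy":0,"wz":0,"grip":0.24},
    {"x":0,"y":0,"z":0,"wx":0,"wy":0,"wz":0,"grip":0.3},
  ],
  squeeze=6,
)

```text
clock: 49.85
eef_pos: [470.6, -288.4, 18.0]
eef_rot: [3.142, -0.0, 3.083]
wrist_force: [-0.7, -0.2, 0.2]
finger_gap: 27.3
```

Request:
play_rows(
  commands=[
    {"x":0,"y":0,"z":-0.01,"wx":0,"wy":0,"wz":0,"grip":0.3},
    {"x":0,"y":0,"z":-0.02,"wx":0,"wy":0,"wz":0,"grip":0.3},
    {"x":0,"y":0,"z":-0.035,"wx":0,"wy":0,"wz":0,"grip":0.3},
    {"x":0,"y":0,"z":-0.035,"wx":0,"wy":0,"wz":4,"grip":0.3},
    {"x":0,"y":0,"z":-0.03,"wx":0,"wy":0,"wz":4,"grip":0.3},
    {"x":0,"y":0,"z":-0.03,"wx":0,"wy":0,"wz":0,"grip":0.1},
    {"x":0,"y":0,"z":-0.03,"wx":0,"wy":0,"wz":0,"grip":0.1},
    {"x":0,"y":0,"z":-0.03,"wx":0,"wy":0,"wz":0,"grip":0.1},
    {"x":0,"y":0,"z":-0.025,"wx":0,"wy":0,"wz":0,"grip":0.1},
    {"x":0,"y":0,"z":0,"wx":0,"wy":0,"wz":0,"grip":0.1},
  ],
  squeeze=6,
)

```text
clock: 51.1
eef_pos: [471.0, -288.6, 265.1]
eef_rot: [-3.14, 0.003, 2.943]
wrist_force: [-0.7, 0.5, 0.3]
finger_gap: 9.6
```

```bash
python3 - <<'E'
from h import *
st,p,d=snap("wrist","17"); print(st["eef_pos"],st["eef_rot"],w2m(st["eef_pos"]))
st,q,d=snap("scene","17"); crop(q,140,120,340,270,3.5,"pics/s17.png")
E
```

```text
[ 470.99530048 -288.59815698  265.05240839] [-3.14006235  0.00335282  2.94319536] [  56.15038706 -503.63576283  265.05240839]
```

View pics/wrist_17.png

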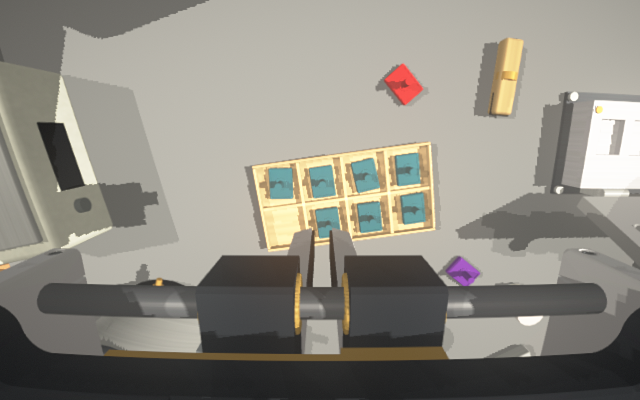

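View pics/s17.png

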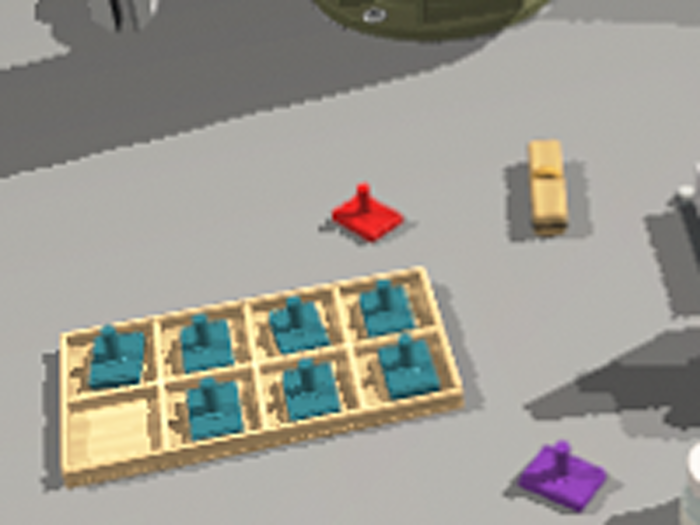

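All seven wax patterns are flat in the tray, which leaves one compartment empty (crop 110,445). Next I go behind the open cover's ball to shut it.

Request:
play_rows(
  commands=[
    {"x":-0.002,"y":0.008,"z":0,"wx":0,"wy":0,"wz":0,"grip":0.0},
    {"x":-0.0045,"y":0.018,"z":0,"wx":0,"wy":0,"wz":0,"grip":0.0},
    {"x":-0.007,"y":0.028,"z":0,"wx":0,"wy":0,"wz":0,"grip":0.0},
    {"x":-0.00825,"y":0.033,"z":0,"wx":0,"wy":0,"wz":0,"grip":0.0},
    {"x":-0.00825,"y":0.033,"z":0,"wx":0,"wy":0,"wz":0,"grip":0.0},
    {"x":-0.00825,"y":0.033,"z":0,"wx":0,"wy":0,"wz":0,"grip":0.0},
    {"x":-0.00825,"y":0.033,"z":0,"wx":0,"wy":0,"wz":0,"grip":0.0},
    {"x":-0.00825,"y":0.033,"z":0,"wx":0,"wy":0,"wz":0,"grip":0.0},
    {"x":-0.00825,"y":0.033,"z":0,"wx":0,"wy":0,"wz":0,"grip":0.0},
    {"x":-0.00825,"y":0.033,"z":0,"wx":0,"wy":0,"wz":0,"grip":0.0},
    {"x":-0.00825,"y":0.033,"z":0,"wx":0,"wy":0,"wz":0,"grip":0.0},
    {"x":-0.00825,"y":0.033,"z":0,"wx":0,"wy":0,"wz":0,"grip":0.0},
    {"x":-0.00825,"y":0.033,"z":0,"wx":0,"wy":0,"wz":0,"grip":0.0},
    {"x":-0.00825,"y":0.033,"z":0,"wx":0,"wy":0,"wz":0,"grip":0.0},
    {"x":-0.00825,"y":0.033,"z":0,"wx":0,"wy":0,"wz":0,"grip":0.0},
    {"x":-0.007,"y":0.028,"z":0,"wx":0,"wy":0,"wz":0,"grip":0.0},
    {"x":-0.0045,"y":0.018,"z":0,"wx":0,"wy":0,"wz":0,"grip":0.0},
    {"x":-0.002,"y":0.008,"z":0,"wx":0,"wy":0,"wz":0,"grip":0.0},
    {"x":0,"y":0,"z":0,"wx":0,"wy":0,"wz":0,"grip":0.0},
  ],
  squeeze=10,
)

```text
clock: 53.58
eef_pos: [693.3, 181.6, 262.5]
eef_rot: [-3.141, -0.001, 2.944]
wrist_force: [0.1, -0.1, 0.0]
finger_gap: 0.6
```

```bash
python3 - <<'E'
from h import *
st=manip.read_state(); print(st["eef_pos"],st["joints"],w2m(st["eef_pos"]))
for n,b in (("scene",(320,60,520,230)),("top",(100,120,340,300))):
    _,p,d=snap(n,"18"); crop(p,*b,3.2,f"pics/{n[0]}18.png")
E
```

```text
[693.28124443 181.62267998 262.45146212] [ 2.05118334e-01  6.80535688e-01  8.38776904e-01  2.10516002e-05
  1.62294926e+00 -1.16796023e+00] [181.10829041   1.24461783 262.45146212]
```

View pics/s18.png

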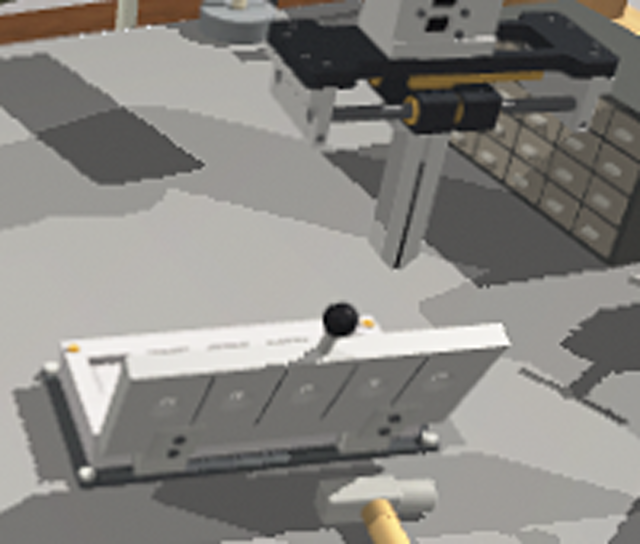

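View pics/t18.png

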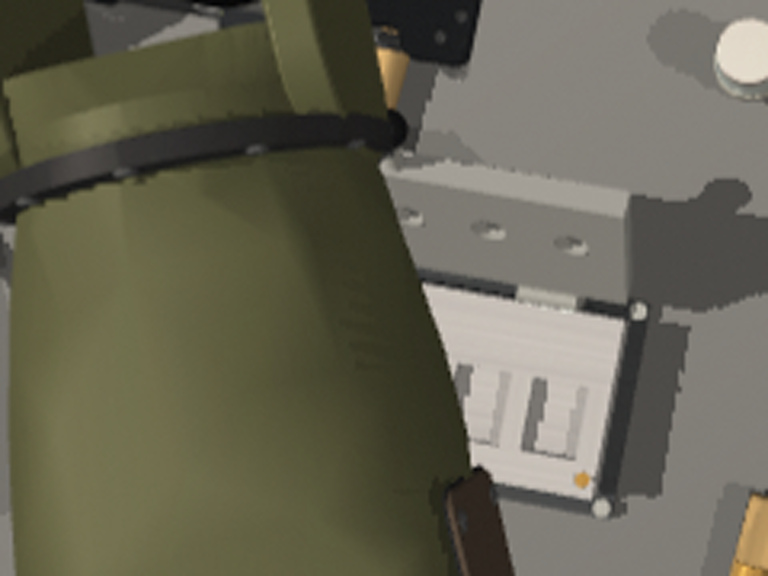

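```bash
python3 - <<'E'
import numpy as np
def T(th):
    a=th+.0515
    bx,bz=67-165.2*np.cos(a),42.5+165.2*np.sin(a)
    return np.array([bx+12*np.sin(a)+8*np.clip((a-.5)/.7,0,1), bz+12*np.cos(a)-10*np.clip((a-.9)/.4,0,1)])
print(T(1.98))
ths=np.r_[1.98,np.arange(1.9,-.001,-.08)]
P=np.array([T(t) for t in ths]); D=np.diff(P,axis=0)
for t,p,d in zip(ths[1:],P[1:],D): print(round(t,2),p.round(1),"tool x %.1f z %.1f"%(-d[0],-d[1]))
E
```

```text
[159.19325093 175.14128609]
1.9 [147.5 181.4] tool x 11.7 z -6.3
1.82 [135.4 186.7] tool x 12.1 z -5.3
1.74 [122.9 191.1] tool x 12.5 z -4.3
1.66 [110.  194.4] tool x 12.8 z -3.3
1.58 [ 97.  196.7] tool x 13.0 z -2.3
1.5 [ 83.8 197.9] tool x 13.2 z -1.2
1.42 [ 70.6 198.1] tool x 13.2 z -0.2
1.34 [ 57.3 197.2] tool x 13.2 z 0.9
1.26 [ 44.2 195.3] tool x 13.1 z 1.9
1.18 [ 31.3 194. ] tool x 12.9 z 1.3
1.1 [ 18.2 192. ] tool x 13.2 z 2.0
1.02 [  5. 189.] tool x 13.2 z 3.0
0.94 [ -7.8 185. ] tool x 12.7 z 4.0
0.86 [-20.  180.1] tool x 12.2 z 4.9
0.78 [-31.7 172.7] tool x 11.6 z 7.5
0.7 [-42.6 164.1] tool x 11.0 z 8.6
0.62 [-52.9 154.7] tool x 10.3 z 9.4
0.54 [-62.4 144.6] tool x 9.5 z 10.1
0.46 [-71.1 133.8] tool x 8.7 z 10.8
0.38 [-78.  122.5] tool x 7.0 z 11.3
0.3 [-84.  110.6] tool x 5.9 z 11.8
0.22 [-88.9  98.4] tool x 5.0 z 12.3
0.14 [-92.9  85.7] tool x 4.0 z 12.6
0.06 [-95.8  72.8] tool x 2.9 z 12.9
```

Request:
play_rows(
  commands=[
    {"x":0,"y":-0.0012,"z":0.02,"wx":0,"wy":0,"wz":0,"grip":0.0},
    {"x":0,"y":0,"z":0.03,"wx":0,"wy":0,"wz":0,"grip":0.0},
    {"x":0,"y":0,"z":0.025,"wx":0,"wy":0,"wz":0,"grip":0.0},
    {"x":0,"y":0,"z":0.0125,"wx":0,"wy":0,"wz":0,"grip":0.0},
    {"x":0,"y":0,"z":0,"wx":0,"wy":0,"wz":0,"grip":0.0},
    {"x":0.008,"y":0,"z":0,"wx":0,"wy":0,"wz":0,"grip":0.0},
    {"x":0.007,"y":0,"z":0,"wx":0,"wy":0,"wz":0,"grip":0.0},
    {"x":0.007,"y":0,"z":0,"wx":0,"wy":0,"wz":0,"grip":0.0},
    {"x":0.006,"y":0,"z":-0.003,"wx":0,"wy":0,"wz":0,"grip":0.0},
    {"x":0.006,"y":0,"z":-0.003,"wx":0,"wy":0,"wz":0,"grip":0.0},
    {"x":0.0121,"y":0,"z":-0.0053,"wx":0,"wy":0,"wz":0,"grip":0.0},
    {"x":0.0125,"y":0,"z":-0.0043,"wx":0,"wy":0,"wz":0,"grip":0.0},
    {"x":0.0128,"y":0,"z":-0.0033,"wx":0,"wy":0,"wz":0,"grip":0.0},
    {"x":0.013,"y":0,"z":-0.0023,"wx":0,"wy":0,"wz":0,"grip":0.0},
    {"x":0.0132,"y":0,"z":-0.0012,"wx":0,"wy":0,"wz":0,"grip":0.0},
    {"x":0.0132,"y":0,"z":0,"wx":0,"wy":0,"wz":0,"grip":0.0},
    {"x":0,"y":0,"z":0,"wx":0,"wy":0,"wz":0,"grip":0.0},
  ],
  squeeze=10,
)

```text
clock: 55.8
eef_pos: [584.2, 201.8, 198.6]
eef_rot: [3.141, 0.001, 2.944]
wrist_force: [0.0, -0.4, -0.6]
finger_gap: 0.5
```

```bash
python3 - <<'E'
from h import *
st=manip.read_state(); print(w2m(st["eef_pos"]))
_,p,d=snap("scene","19"); crop(p,320,60,520,230,3.2,f"pics/s19.png")
E
```

```text
[ 70.21526993  -0.52275533 198.63463846]
```

View pics/s19.png

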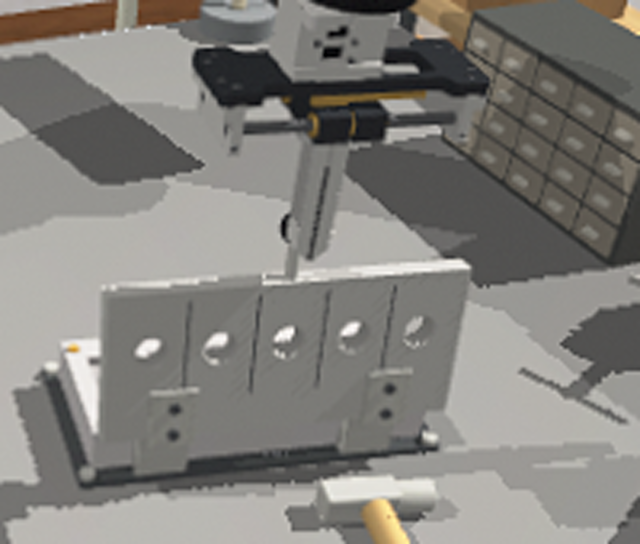

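Request:
play_rows(
  commands=[
    {"x":0.0132,"y":0,"z":0.0009,"wx":0,"wy":0,"wz":0,"grip":0.0},
    {"x":0.0131,"y":0,"z":0.0019,"wx":0,"wy":0,"wz":0,"grip":0.0},
    {"x":0.0129,"y":0,"z":0.0013,"wx":0,"wy":0,"wz":0,"grip":0.0},
    {"x":0.0132,"y":0,"z":0.002,"wx":0,"wy":0,"wz":0,"grip":0.0},
    {"x":0.0132,"y":0,"z":0.003,"wx":0,"wy":0,"wz":0,"grip":0.0},
    {"x":0.0127,"y":0,"z":0.004,"wx":0,"wy":0,"wz":0,"grip":0.0},
    {"x":0.0122,"y":0,"z":0.0049,"wx":0,"wy":0,"wz":0,"grip":0.0},
    {"x":0.0116,"y":0,"z":0.0075,"wx":0,"wy":0,"wz":0,"grip":0.0},
    {"x":0.011,"y":0,"z":0.0086,"wx":0,"wy":0,"wz":0,"grip":0.0},
    {"x":0,"y":0,"z":0,"wx":0,"wy":0,"wz":0,"grip":0.0},
  ],
  squeeze=10,
)

```text
clock: 57.1
eef_pos: [472.6, 224.1, 163.0]
eef_rot: [-3.141, -0.002, 2.944]
wrist_force: [-0.0, -0.2, -0.5]
finger_gap: 0.5
```

```bash
python3 - <<'E'
from h import *
st=manip.read_state(); print(w2m(st["eef_pos"]))
_,p,d=snap("scene","20"); crop(p,320,60,520,230,3.2,f"pics/s20.png"); print(proj([ball(t) for t in (.6,.7,.8)],cam("scene")))
E
```

```text
[-43.57599522  -0.77099942 163.02413333]
[[393.0917605  129.38836761]
 [395.06916336 127.23153338]
 [397.19844191 125.64638609]]
```

View pics/s20.png

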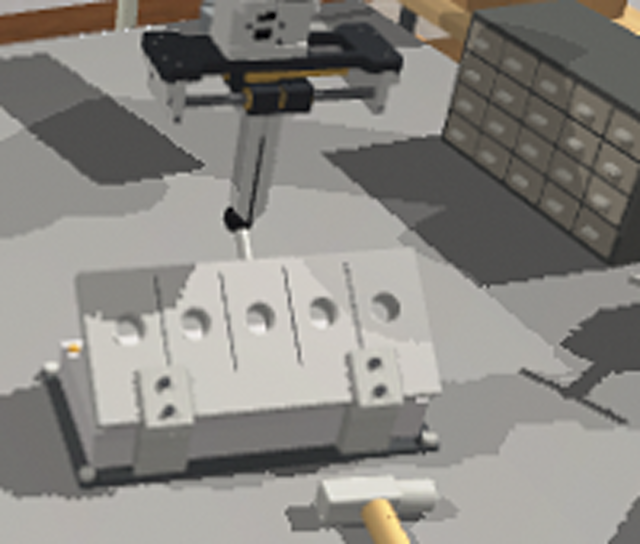

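Request:
play_rows(
  commands=[
    {"x":0.0103,"y":0.0008,"z":0.0094,"wx":0,"wy":0,"wz":0,"grip":0.0},
    {"x":0.0095,"y":0,"z":0.0101,"wx":0,"wy":0,"wz":0,"grip":0.0},
    {"x":0.0087,"y":0,"z":0.0108,"wx":0,"wy":0,"wz":0,"grip":0.0},
    {"x":0.007,"y":0,"z":0.0113,"wx":0,"wy":0,"wz":0,"grip":0.0},
    {"x":0.0059,"y":0,"z":0.0118,"wx":0,"wy":0,"wz":0,"grip":0.0},
    {"x":0.005,"y":0,"z":0.0123,"wx":0,"wy":0,"wz":0,"grip":0.0},
    {"x":0.004,"y":0,"z":0.01,"wx":0,"wy":0,"wz":0,"grip":0.0},
    {"x":0,"y":0,"z":0,"wx":0,"wy":0,"wz":0,"grip":0.0},
  ],
  squeeze=10,
)

```text
clock: 58.15
eef_pos: [423.9, 234.5, 87.2]
eef_rot: [-3.141, -0.002, 2.943]
wrist_force: [0.3, 0.5, -0.0]
finger_gap: 0.4
```

```bash
python3 - <<'E'
from h import *
st=manip.read_state(); print(w2m(st["eef_pos"]))
_,p,d=snap("scene","21"); crop(p,320,60,520,230,3.2,f"pics/s21.png"); print(proj([ball(t) for t in (0,.1,.2)],cam("scene")))
E
```

```text
[-93.42329595  -0.2114898   87.15361101]
[[384.8479981  151.79302552]
 [385.76946592 147.15590334]
 [386.87501396 142.82195383]]
```

View pics/s21.png

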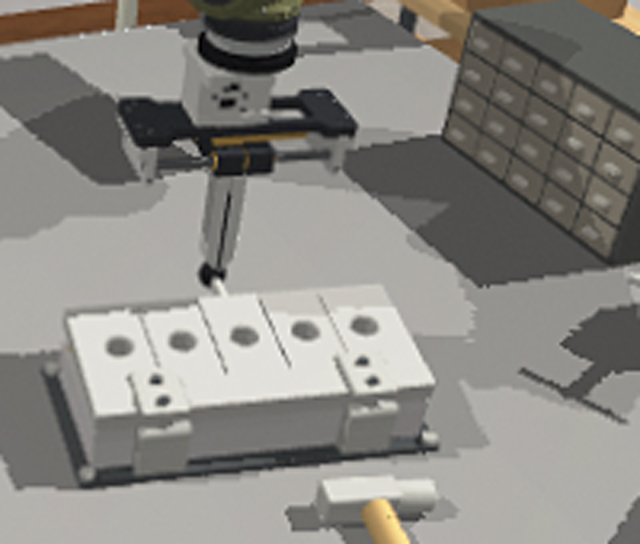

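Request:
play_rows(
  commands=[
    {"x":0.003,"y":0,"z":0.008,"wx":0,"wy":0,"wz":0,"grip":0.0},
    {"x":0.002,"y":0,"z":0.008,"wx":0,"wy":0,"wz":0,"grip":0.0},
    {"x":0,"y":0,"z":0.005,"wx":0,"wy":0,"wz":0,"grip":0.0},
    {"x":0,"y":0,"z":0.0015,"wx":0,"wy":0,"wz":0,"grip":0.0},
    {"x":0,"y":0,"z":0,"wx":0,"wy":0,"wz":0,"grip":0.0},
  ],
  squeeze=10,
)

```text
clock: 58.82
eef_pos: [419.6, 235.5, 65.4]
eef_rot: [-3.141, -0.0, 2.943]
wrist_force: [-0.4, 0.4, 0.1]
finger_gap: 0.4
```

Request:
play_rows(
  commands=[
    {"x":0,"y":0,"z":0.001,"wx":0,"wy":0,"wz":0,"grip":0.0},
    {"x":0,"y":0,"z":0,"wx":0,"wy":0,"wz":0,"grip":0.0},
  ],
  squeeze=10,
)

```text
clock: 59.08
eef_pos: [419.7, 235.5, 64.6]
eef_rot: [3.142, 0.0, 2.943]
wrist_force: [0.5, -0.4, 0.7]
finger_gap: 0.6
```

Request:
play_rows(
  commands=[
    {"x":0,"y":0,"z":0.001,"wx":0,"wy":0,"wz":0,"grip":0.0},
    {"x":0,"y":0,"z":0,"wx":0,"wy":0,"wz":0,"grip":0.0},
  ],
  squeeze=10,
)

```text
clock: 59.32
eef_pos: [419.7, 235.6, 63.6]
eef_rot: [3.142, 0.0, 2.943]
wrist_force: [-0.0, 0.8, 3.2]
finger_gap: 0.6
```

```bash
python3 - <<'E'
from h import *
st=manip.read_state(); print(w2m(st["eef_pos"]),st["wrist_force"])
_,p,d=snap("scene","22"); crop(p,320,100,520,230,4,f"pics/s22.png")
E
```

```text
[-9.77815960e+01  4.88724350e-02  6.35845366e+01] [-2.63449629e-03  7.84525123e-01  3.15056834e+00]
```

View pics/s22.png

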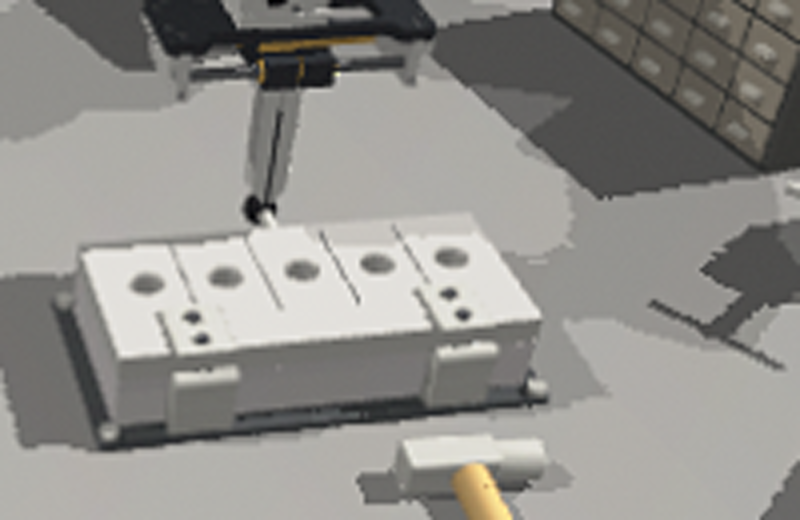

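Request:
play_rows(
  commands=[
    {"x":0,"y":0,"z":0.0007,"wx":0,"wy":0,"wz":0,"grip":0.0},
    {"x":0,"y":0,"z":0,"wx":0,"wy":0,"wz":0,"grip":0.0},
  ],
  squeeze=10,
)

```text
clock: 59.62
eef_pos: [419.7, 235.6, 63.3]
eef_rot: [3.141, 0.0, 2.943]
wrist_force: [-4.0, -1.1, 8.8]
finger_gap: 0.5
```

Request:
play_rows(
  commands=[
    {"x":0,"y":0,"z":0.0007,"wx":0,"wy":0,"wz":0,"grip":0.0},
    {"x":0,"y":0,"z":0,"wx":0,"wy":0,"wz":0,"grip":0.0},
  ],
  squeeze=10,
)

```text
clock: 59.88
eef_pos: [419.8, 235.7, 63.1]
eef_rot: [3.141, 0.0, 2.943]
wrist_force: [-6.2, -2.1, 16.1]
finger_gap: 0.4
```

Request:
play_rows(
  commands=[
    {"x":0,"y":0,"z":-0.005,"wx":0,"wy":0,"wz":0,"grip":0.0},
    {"x":0,"y":0,"z":-0.02,"wx":0,"wy":0,"wz":0,"grip":0.0},
    {"x":0,"y":0,"z":-0.04,"wx":0,"wy":0,"wz":0,"grip":0.0},
    {"x":0.02,"y":0.01,"z":-0.04,"wx":0,"wy":0,"wz":0,"grip":0.0},
    {"x":0.03,"y":0.03,"z":-0.02,"wx":0,"wy":0,"wz":0,"grip":0.0},
    {"x":0.03,"y":0.04,"z":0,"wx":0,"wy":0,"wz":0,"grip":0.0},
    {"x":0.03,"y":0.04,"z":0,"wx":0,"wy":0,"wz":0,"grip":0.0},
    {"x":0.02,"y":0.04,"z":0,"wx":0,"wy":0,"wz":0,"grip":0.0},
    {"x":0.01,"y":0.03,"z":0,"wx":0,"wy":0,"wz":0,"grip":0.0},
    {"x":0,"y":0,"z":0,"wx":0,"wy":0,"wz":0,"grip":0.0},
  ],
  squeeze=10,
)

```text
clock: 61.12
eef_pos: [319.2, 450.7, 186.6]
eef_rot: [-3.141, -0.0, 2.945]
wrist_force: [0.2, -0.1, -0.9]
finger_gap: 0.4
```

```bash
python3 - <<'E'
from h import *
_,p,d=snap("scene","23"); _,q,d2=snap("top","23"); crop(p,140,120,480,260,2.3,"pics/s23.png")
crop(p,360,130,420,190,8,"pics/b23.png"); crop(q,355,175,520,285,4.5,"pics/t23.png")
print(proj([ball(t) for t in (0,.05,.1)],cam("scene")),manip.read_state()["wrist_force"])
E
```

```text
[[384.8479981  151.79302552]
 [385.28568318 149.4391737 ]
 [385.76946592 147.15590334]] [0.91142045 0.24174193 0.66509731]
```

View pics/s23.png

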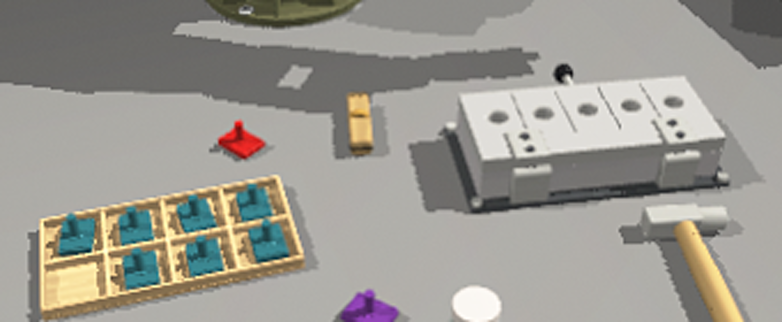

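View pics/b23.png

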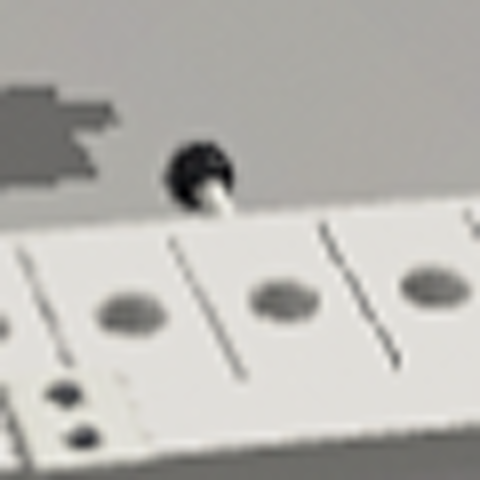

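View pics/t23.png

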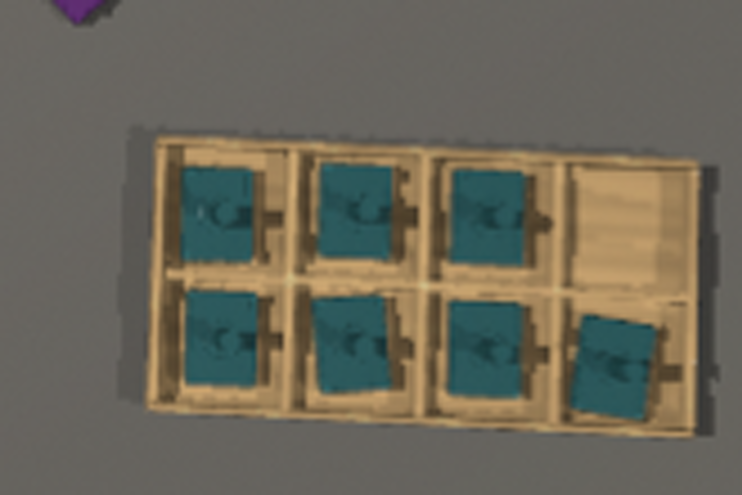

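View pics/top_23.png

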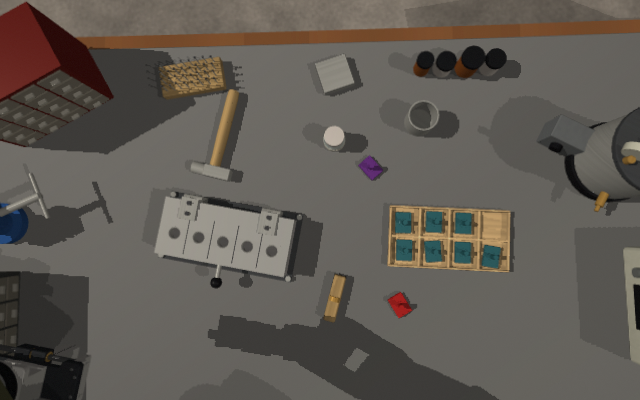

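```bash
python3 -c "
from cell import manip
print(manip.sign_off(), manip.read_state()['clock'])"
```

```text
the job is handed in; nothing more can be done
the job is handed in; nothing more can be done
```

I opened the cover to about 1.98 rad and moved the four wax patterns present (wax1–4; the fifth cavity was empty) into empty tray compartments. I then shut the cover and handed the job in at about 61 s of the 210 s; no verdict is reported.

**Last checks:**
- **Tray:** the scene and top pictures show seven patterns (four new, three earlier) flat, sprue up, one to a compartment, with one compartment empty.
- **Cover:** the ball sits at pixel (385, 151.9), against (384.8, 151.8) computed for shut. The pressing force rose to 16 N without the cover moving further.
- **Bystanders:** the flask, jar, ring clamp, hammer and the red and purple look-alikes show at the same top-view pixels as at the start.

**What did not go to plan:**
- **Opening:** the ball slipped out of the 13 N pinch at about 1.4 rad. I pushed the cover the rest of the way open with the closed fingers, and pushed it shut the same way.
- **Tray:** it was knocked about 3 cm aside partway through. I measured it again before the remaining placings.
- **Mould position:** the top and wrist cameras disagreed by about 2 mm on where the patterns lay in the mould. I took the middle, and every grasp held.

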